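# Gauge a hardener tin for swelling and box it

## Task

Check the hardener tin for swelling: slide the bench caliper's jaw shut on it until the sprung anvil behind the tin is pressed back about 5 mm, and hold it there for half a second without the gripper touching the tin. Then draw the jaw back to its fully open end, take the tin out and lower it, without dropping it, upright into the one free cell of the divided crate, the cell with only a cardboard pad in it. Never press the anvil back more than 9 mm, and leave everything else undisturbed.

Things in the scene. Friction and masses are not known exactly. Their poses are not given: they have to be found in the camera images.
- hardener_tin: Aluminium tin with paper band and small black screw cap: 56 mm diameter, 95 mm tall (104 mm with the cap, 26 mm wide), 0.15 to 0.3 kg. Origin: underside centre; z along its axis to the cap. It starts standing on the sloping caliper bed against the ledge, between open jaw and anvil and touching neither, its axis leaning 30 degrees away from the robot.
- gauge: Bench caliper, bolted down. Its steel bed (300 x 150 mm) slopes 30 degrees, low edge away from the robot. Origin: on the table below the bed's middle; x towards the robot (uphill), y along the caliper towards the anvil, z up. Only its position and yaw vary.
- bed_seat (a point): Point on the bed's top; the tin's underside centre lies on the y line through it (28 mm uphill of the face of a 12 mm high ledge). Axes: x uphill, y along the caliper to the anvil, z square to the bed (30 deg from vertical, leaning away from the robot). Along y: anvil face +75 mm, fully open jaw's face -75 mm, tin centre starts +12 to +36 mm. A beam 22 mm high runs 70 mm uphill.
- jaw (a joint): Travel of the sliding jaw (face plate 12 mm thick, 39 mm high) in m: 0 fully open, up to 0.12, growing as it moves along the bed's +y towards the anvil. Starts 0 to 0.04. It slides with about 1.5 N of friction and stays where it is left. It meets the tin and pushes it along the bed to the anvil (tin friction 1 to 5 N); the tin is held between both from about 0.094.
- jaw_handle (a point): Grip point on the jaw's upright black handle, 15 mm below its top. The handle is 16 mm thick along the caliper (y), 24 mm along x, stands square to the bed to 87 mm above it and moves with the jaw. Axes as bed_seat. The jaw's face is 55 mm further along +y; the grip point is 36 mm uphill of bed_seat and 72 mm above the bed.
- anvil (a joint): How far the sprung anvil is pressed back, in m: 0 free, stop at 0.012. Spring 2 N per mm, so 5 mm is 10 N on the anvil, about 13 to 16 N on the jaw handle. It springs back by itself.
- anvil_face (a point): Middle of the anvil's face (50 x 34 mm), 19 mm above the bed; moves with the anvil along y. The anvil and its housing reach 36 mm above the bed; a 48 mm dial gauge uphill of the housing reaches 46 mm.
- crate: Grey plastic crate, fixed, 190 x 190 mm and 55 mm high, walls 5 mm, one divider each way (as high as the walls), giving four cells of 87 mm with centres 46 mm either side of the middle in x and y. Origin: underside centre; x and y along its sides; inner floor at 5 mm. Three cells hold a jar, a can and a bottle.
- card_pad: Cardboard pad 70 x 70 mm, 2 mm thick, fixed in the middle of the crate's free cell; origin at its underside centre (5 mm above the table), z up, x and y along the crate's sides. Which cell it is varies.
- jar_a: Bystander in the crate: jar, 60 mm diameter, 70 mm tall; origin underside centre.
- can_b: Bystander in the crate: can, 58 mm diameter, 85 mm tall; origin underside centre.
- bottle_c: Bystander in the crate: bottle, 50 mm diameter, 95 mm tall; origin underside centre.
- spatula: Bystander: paint spatula 200 mm long lying flat on the table between crate and caliper.
- tape_roll: Bystander: roll of tape lying flat, 100 mm diameter, 25 mm high.
- sanding_block: Bystander: cork sanding block 120 x 65 x 35 mm.
- mix_cup: Bystander: open plastic mixing cup, 84 mm diameter, 100 mm tall.
There are look-alikes about, which are no part of the job. What is shaped like the hardener_tin but green or turquoise is not meant.

How it is judged (in metres and radians):
On the way, in this order (a step that is already met when the one before it is completed fails the run):
1. the jaw is shut on the tin with the anvil pressed back 2.5 to 8 mm for 0.3 s, the gripper not touching the tin (value of joint anvil between 0.0025 and 0.008 m and contact force between jaw and hardener_tin above 3 N and contact force between the fingers and hardener_tin below 0.5 N), for 0.3 s.
2. the jaw is drawn back to within 15 mm of fully open while the tin still stands in the caliper (value of joint jaw below 0.015 m and distance between hardener_tin and bed_seat below 0.1 m), for 0.1 s.
3. the tin is lowered in the gripper to within 20 mm of the pad in the free cell (contact force between the fingers and hardener_tin above 0.5 N and horizontal distance between hardener_tin and card_pad below 0.025 m and z of hardener_tin in the frame of card_pad below 0.022 m), for 0.05 s.
At the end, for the whole second after the job is handed in: The tin stands upright (within 0.1 rad), at rest, on the pad in the crate's free cell (centre within 25 mm of the pad's, underside within 6 mm of the pad body's origin height), and the jaw is within 20 mm of fully open (horizontal distance between hardener_tin and card_pad below 0.025 m and z of hardener_tin in the frame of card_pad below 0.006 m and angle between hardener_tin's own z axis and vertical below 0.1 rad and linear speed of hardener_tin below 0.02 m/s and value of joint jaw below 0.02 m); the robot touches nothing.
It fails at once if the anvil is pressed back more than 10 mm (value of joint anvil above 0.01 m).
It fails at once if a container in the crate is moved more than 30 mm or tipped (distance of any of jar_a, can_b, bottle_c from where it was at the start of the episode above 0.03 m or angle between any of jar_a, can_b, bottle_c's own z axis and vertical above 0.3 rad).
It fails at once if a loose thing on the bench is moved more than 40 mm (distance of any of spatula, tape_roll, sanding_block, mix_cup from where it was at the start of the episode above 0.04 m).
It also fails if it takes over 64 s, if anything falls off the work surface, if the arm or the gripper's body presses on something with over 40 N, if the wrist force passes 120 N, or if a joint passes its speed limit or range.

## Robot

A 7-joint arm with a two-finger parallel gripper is mounted at the origin on the work surface. World frame = base frame: x ahead of the robot, y to its left, z up, the work surface at z = 0. Lengths are in mm, angles in rad, forces in N, time in s.
With the tool pointing down it reaches from about 400 to 875 mm from the base axis. Payload 4.4 kg.
Tool frame: the origin (TCP) lies at the very end of the fingers, on their centre line; the grasp point (between the pads) lies ctrl.grip_depth behind it (ctrl.grip_depth is the distance from the TCP to the grasp point, in mm); y points along the fingers, x is the direction in which the jaws open and shut, and the axes are right-handed (so a half turn about y gives the same grasp; the last joint's range is limited). The gripper opens to 85 mm and grips with 20 to 120 N. Pads are 22 mm wide; open, the fingers measure 114 mm over their backs; the gripper's body (76 mm by 85 mm) begins 54 mm behind the grasp point. The pads swing forward as they close: fully open they stand 13 mm farther back than shut.
Start: joints at [-1.186, 0.628, 0.038, 1.517, -0.027, 0.996, -0.02], TCP at [283.175, 585.089, 231.313] pointing down, gripper open.
Joint ranges: [-3.06, 3.06], [-0.37, 2.12], [-1.25, 1.32], [0.18, 2.47], [-1.1, 4.24], [0.23, 1.98], [-2.94, 2.94]. Speed limits (rad/s): [2.57, 2.57, 3.14, 3.14, 3.14, 3.14, 3.14].

## Interface

Orientations are given as [roll, pitch, yaw] about the fixed x, y, z axes, in that order (R = Rz(yaw) Ry(pitch) Rx(roll)).
In Python, from cell import ctrl gives the robot as it stands.
- The arm moves only by the tool apply_moves, never from a script. Its argument "motion" is a list of rows, each a list of 5 numbers: the shift along the tool's x, y, z in cm, then the turn about the tool's y in rad, then the finger opening in cm, from 0 to 8.54. In form: [[tx, ty, tz, roll, hand], ...]. A call has 1 to 20 rows; each row is the pose to reach, as a shift and turn from the pose commanded when the call began, along the tool's axes at that moment; what a row does not reach only later rows make up. A row lasts 1/8 s, in which the tool goes at most 62.5 mm and 10.7 degrees, less where a joint would pass 70% of its speed; a pose out of reach is approached as far as the arm can. A call with a gripper value outside its range is refused whole. The fingers move at their own pace and stop on an object; the grip force is fixed at half the most. Time passes only in rows, so rows that repeat a pose let the fingers close. It gives the time, the measured TCP pose, the force and the opening at its end, in the units of the state.
- ctrl.read_state(): the state, without advancing time (a new reading comes with each control period).
- ctrl.get_image(name): name is "scene" or "top"; returns a dict with "image" (420x560x3 uint8, red, green, blue), "vfov" (degrees; the focal length in pixels is half the picture's height over the tangent of half this angle, whatever the lens; pixels are square), "cx", "cy" (the principal point, pixels), "extrinsics" (4x4, takes a point from world to camera coordinates). Camera axes: x right, y up, looking along -z (the intrinsics and any distortion apply to the point x, -y, -z); pixel columns grow to the right and rows downward; lengths in mm; the calibration is good to about 2 mm. A picture is of the moment at which its call begins. There is no depth.
- ctrl.finish_job(): hands the job in, once; it reports no verdict.
Trained networks look in a picture, given as the dict that the camera call returned (one of the last four; its "shot" number tells which), for a name from the list of things; names that differ only in an ending like _2 or _b are one class to them, and where a whole thing is asked for, a point or a joint stands for the part that bears it (a point fixed in the world has none). Each returns a list of dicts, best first, with "confidence" (0 to 1); they miss things now and then, are a little off and sometimes report something else, mostly with a low value. They report only what shows in the picture. A call takes as long as a camera call. They do not tell look-alikes from the thing itself.
- ctrl.search_frame(picture, query): "location" ([x, y, z] in mm, in world coordinates, good to about 4 mm: the middle of the surface that is visible of it).
- ctrl.mark_of(picture, query): "location" ([x, y, z] in mm, in world coordinates, good to about 4 mm: a listed point, or the origin of a listed thing).
The state is a dict: "clock": time; "qpos": joint angles; "qd": joint speeds; "tau": joint torques, N m; "eef_pos": TCP position; "tool_rot": TCP orientation; "force": force on the tool from outside, world axes, zero at the start; "torque": the same for the moment, N m; "width": finger opening in mm.
Only numpy, scipy, OpenCV 4.12 (cv2) and the standard library are available. Lean on these libraries where they do the work, as an engineer would, in place of code of your own. Each camera call takes 0.05 s, during which the arm holds its last target.

## Working session

There is one attempt and no reset: what is moved stays moved. The work goes in short steps, Python scripts to look and compute and a tool call to move; the robot and the scene stay as the last step left them, time stands still between calls to the robot, and variables do not carry over. Pictures are saved under pics/ and viewed, and the job is handed in when it is done.

Besides the shell and the picture viewer there is one more tool, called by a JSON object that holds its "name" and its "arguments", one argument or row to a line. apply_moves: Moves the arm, as the interface text tells. Its arguments: {"type":"object","properties":{"motion":{"type":"array","items":{"type":"array","items":{"type":"number"}}}},"required":["motion"]}

```bash
ls -la; mkdir -p pics
python3 - <<'E'
from cell import ctrl
import cv2,numpy as np
print(ctrl.read_state(), ctrl.grip_depth)
for n in("scene","top"):
    p=ctrl.get_image(n); cv2.imwrite(f"pics/{n}0.png",p["image"][:,:,::-1]); print(n,p["vfov"],p["cx"],p["cy"],np.round(p["extrinsics"],3).tolist(),[k for k in p])
    for q in ["hardener_tin","gauge","bed_seat","jaw_handle","anvil_face","crate","card_pad","jar_a","spatula","jaw","tape_roll","sanding_block","mix_cup"]:
        r=ctrl.mark_of(p,q); print(q,[(np.round(d["location"]).tolist(),round(d["confidence"],2)) for d in r[:3]])
E
```

```text
total 12
drwxr-xr-x  3 agent agent 4096 Dec  6 06:21 .
drwxr-xr-x 23 root  root  4096 Dec  6 06:21 ..
drwxr-xr-x  2 agent agent 4096 Dec  6 06:21 pics
{'clock': 0.0, 'qpos': array([-1.18579072,  0.62936055,  0.03841966,  1.51839844, -0.02700037,
        0.99630822, -0.02000555]), 'qd': array([-0.00046499,  0.00041812, -0.00042267,  0.00160249,  0.00136839,
       -0.00065634,  0.0003269 ]), 'tau': array([-8.92767857e-04, -5.63415956e+01,  1.22587860e+00, -1.93449390e+01,
        1.10856449e-02,  1.06452475e-02, -9.05932183e-06]), 'eef_pos': array([282.87984027, 584.49764592, 230.36961635]), 'tool_rot': array([-1.57081029,  0.00195719,  1.12000231]), 'force': array([-0.14040733,  0.1495846 ,  0.28801696]), 'torque': array([ 0.03681053,  0.02029424, -0.01019715]), 'width': 85.54739945160057} 18.700000000000003
scene 46.82653851458207 278.91593392066744 215.12924515058623 [[-0.703, 0.711, 0.01, 378.2], [-0.543, -0.546, 0.638, 244.433], [0.459, 0.443, 0.77, -1733.094], [0.0, 0.0, 0.0, 1.0]] ['image', 'vfov', 'cx', 'cy', 'extrinsics', 'shot']
hardener_tin [([737.0, 412.0, 25.0], 0.91), ([365.0, 173.0, 33.0], 0.9), ([536.0, 169.0, 51.0], 0.82)]
gauge [([518.0, 196.0, 2.0], 0.88)]
bed_seat [([534.0, 188.0, 52.0], 0.7), ([774.0, -65.0, 2.0], 0.69), ([533.0, 112.0, 69.0], 0.53)]
jaw_handle [([560.0, 287.0, 135.0], 0.79), ([494.0, -198.0, 7.0], 0.47), ([515.0, -291.0, 4.0], 0.23)]
anvil_face [([535.0, 109.0, 68.0], 0.44), ([489.0, -199.0, 6.0], 0.29)]
crate [([550.0, -234.0, -1.0], 0.92)]
card_pad [([754.0, -197.0, -3.0], 0.71), ([514.0, -291.0, 5.0], 0.7)]
jar_a [([579.0, -180.0, 2.0], 0.72)]
spatula [([561.0, -51.0, -2.0], 0.97)]Traceback (most recent call last):
  File "<stdin>", line 7, in <module>
ValueError: it knows: anvil_face, bed_seat, bottle, can, card_pad, crate, gauge, hardener_tin, jar, jaw_handle, mix_cup, sanding_block, spatula, tape_roll
```

View images.

Run:
```python
from cell import ctrl
import cv2,numpy as np,pickle
P={}
for n in("top","scene"):
    p=ctrl.get_image(n); P[n]=p; cv2.imwrite(f"pics/{n}1.png",p["image"][:,:,::-1]); print(n,p["vfov"],p["cx"],p["cy"],np.round(p["extrinsics"],3).tolist())
    for q in ["hardener_tin","gauge","bed_seat","jaw_handle","anvil_face","crate","card_pad","jar_a","can","bottle","spatula","tape_roll","sanding_block","mix_cup"]:
        r=ctrl.mark_of(p,q); print(q,[(np.round(d["location"]).tolist(),round(d["confidence"],2)) for d in r[:3]])
pickle.dump(P,open("p1.pkl","wb"))
```

```text
top 44.29792750389134 283.6459396432291 211.11068658422042 [[-0.011, -1.0, -0.01, 47.21], [0.983, -0.013, 0.183, -596.524], [-0.183, -0.008, 0.983, -1311.563], [0.0, 0.0, 0.0, 1.0]]
hardener_tin [([363.0, 163.0, 25.0], 0.96), ([355.0, 250.0, 26.0], 0.91), ([732.0, 412.0, 27.0], 0.8)]
gauge [([519.0, 190.0, -1.0], 0.91)]
bed_seat [([537.0, 188.0, 57.0], 0.89)]
jaw_handle [([561.0, 286.0, 134.0], 0.87), ([757.0, -198.0, 3.0], 0.66)]
anvil_face [([536.0, 116.0, 71.0], 0.45)]
crate [([544.0, -236.0, 1.0], 0.92)]
card_pad [([507.0, -293.0, 2.0], 0.87)]
jar_a [([579.0, -178.0, 4.0], 0.71)]
can [([602.0, -271.0, 10.0], 0.88)]
bottle [([487.0, -202.0, 4.0], 0.74), ([519.0, 188.0, 1.0], 0.39)]
spatula [([562.0, -52.0, -1.0], 0.62), ([559.0, 288.0, 134.0], 0.36)]
tape_roll [([757.0, -198.0, -0.0], 0.9)]
sanding_block [([774.0, -68.0, 0.0], 0.61)]
mix_cup [([766.0, 100.0, -1.0], 0.88), ([532.0, 171.0, 52.0], 0.38), ([507.0, -294.0, 4.0], 0.3)]
scene 46.82653851458207 278.91593392066744 215.12924515058623 [[-0.703, 0.711, 0.01, 378.2], [-0.543, -0.546, 0.638, 244.433], [0.459, 0.443, 0.77, -1733.094], [0.0, 0.0, 0.0, 1.0]]
hardener_tin [([737.0, 411.0, 24.0], 0.95), ([369.0, 173.0, 28.0], 0.71), ([350.0, 250.0, 30.0], 0.64)]
gauge [([518.0, 193.0, 2.0], 0.68)]
bed_seat [([536.0, 186.0, 54.0], 0.81)]
jaw_handle [([559.0, 289.0, 136.0], 0.68), ([547.0, -235.0, 1.0], 0.66)]
anvil_face [([536.0, 112.0, 68.0], 0.5)]
crate []
card_pad [([515.0, -289.0, 5.0], 0.61)]
jar_a [([579.0, -182.0, 4.0], 0.57)]
can [([596.0, -268.0, 7.0], 0.68), ([577.0, -182.0, 2.0], 0.5)]
bottle [([492.0, -201.0, 4.0], 0.72), ([559.0, 287.0, 135.0], 0.45)]
spatula [([564.0, -53.0, -3.0], 0.71)]
tape_roll [([773.0, -64.0, -2.0], 0.62), ([754.0, -197.0, 0.0], 0.61)]
sanding_block [([774.0, -63.0, 2.0], 0.91), ([767.0, 104.0, -0.0], 0.57)]
mix_cup [([769.0, 105.0, -1.0], 0.69), ([770.0, -63.0, 1.0], 0.32)]
```

View pics/scene0.png

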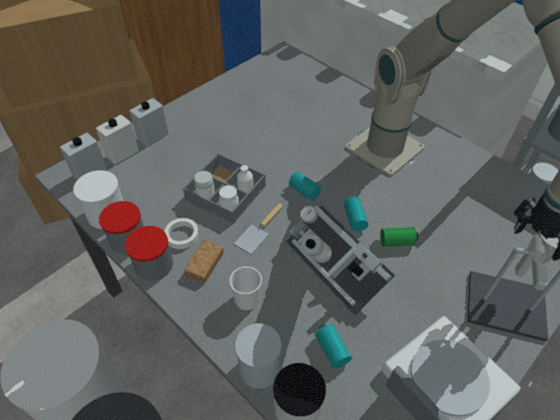

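View pics/top1.png

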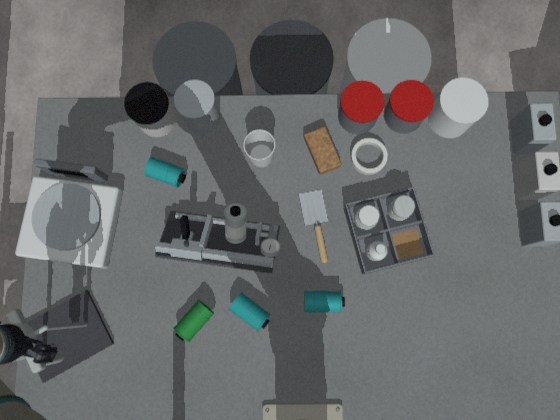

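```bash
cat > h.py <<'E'
import numpy as np,cv2,pickle
from scipy.optimize import least_squares
def proj(p,X):
    X=np.atleast_2d(np.array(X,float)); E=np.array(p["extrinsics"]); c=X@E[:3,:3].T+E[:3,3]
    f=p["image"].shape[0]/2/np.tan(np.radians(p["vfov"])/2)
    return np.c_[p["cx"]+f*c[:,0]/-c[:,2], p["cy"]-f*c[:,1]/-c[:,2]]
def tri(obs): # [(p,uv)...]
    return least_squares(lambda X:np.concatenate([proj(p,X)[0]-uv for p,uv in obs]),[550,0,50]).x
def gaxes(yaw): # yaw of gauge x axis
    gx=np.array([np.cos(yaw),np.sin(yaw),0]);gy=np.array([-np.sin(yaw),np.cos(yaw),0]);z=np.array([0,0,1.])
    c,s=np.cos(np.pi/6),.5
    return c*gx+s*z, gy, c*z-s*gx
def bed(seat,yaw,pt):
    return np.array(seat)+np.atleast_2d(pt)@np.array(gaxes(yaw))
def crop(p,c,w,s,name,pts=(),lines=()):
    im=p["image"][:,:,::-1].copy(); x0,y0=int(c[0]-w[0]/2),int(c[1]-w[1]/2)
    x0=max(x0,0);y0=max(y0,0)
    im=cv2.resize(im[y0:y0+w[1],x0:x0+w[0]],None,fx=s,fy=s,interpolation=cv2.INTER_CUBIC)
    t=lambda q:tuple(int(round(v)) for v in ((q[0]-x0+.5)*s,(q[1]-y0+.5)*s))
    for a,b,col in lines: cv2.line(im,t(a),t(b),col,1)
    for q in pts: cv2.circle(im,t(q),3,(0,0,255),1)
    cv2.imwrite(name,im); print(name,im.shape,(x0,y0))
E
python3 - <<'E'
from h import *
P=pickle.load(open("p1.pkl","rb"))
crop(P["top"],(222,238),(130,90),6,"pics/ctop.png")
crop(P["scene"],(340,258),(130,100),6,"pics/csc.png")
crop(P["top"],(388,228),(100,90),6,"pics/cratetop.png")
crop(P["scene"],(225,187),(100,80),6,"pics/cratesc.png")
E
```

```text
pics/ctop.png (540, 780, 3) (157, 193)
pics/csc.png (600, 780, 3) (275, 208)
pics/cratetop.png (540, 600, 3) (338, 183)
pics/cratesc.png (480, 600, 3) (175, 147)
```

View pics/ctop.png

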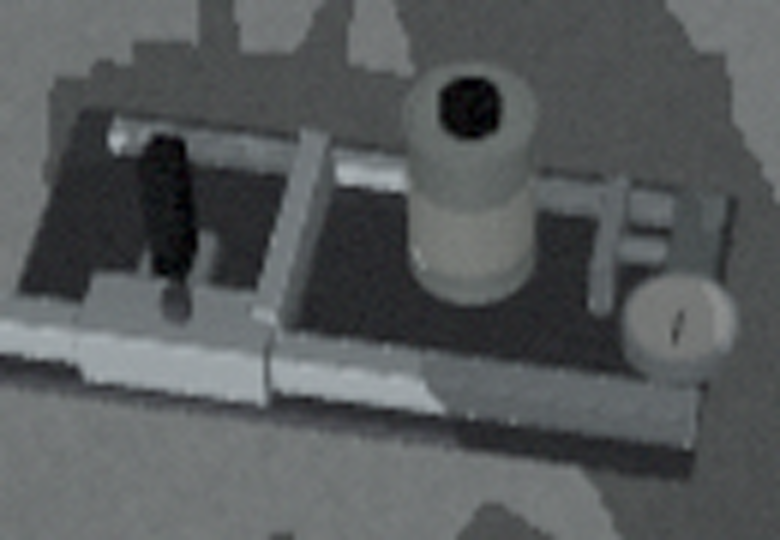

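View pics/csc.png

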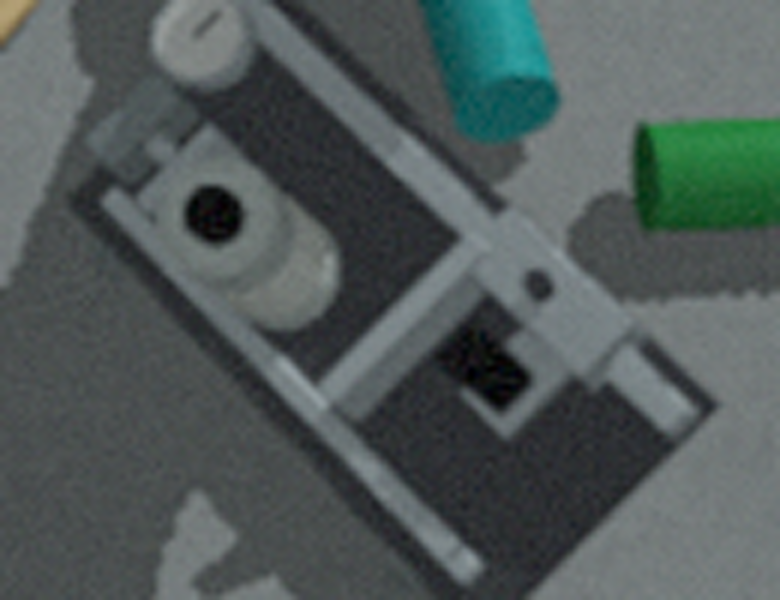

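View pics/cratetop.png

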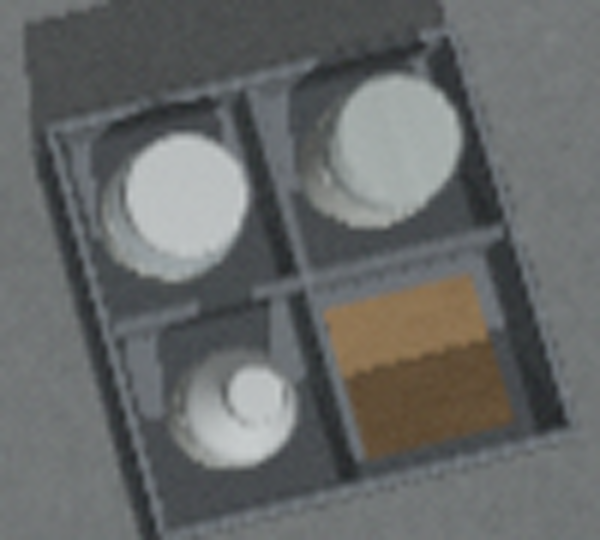

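View pics/cratesc.png

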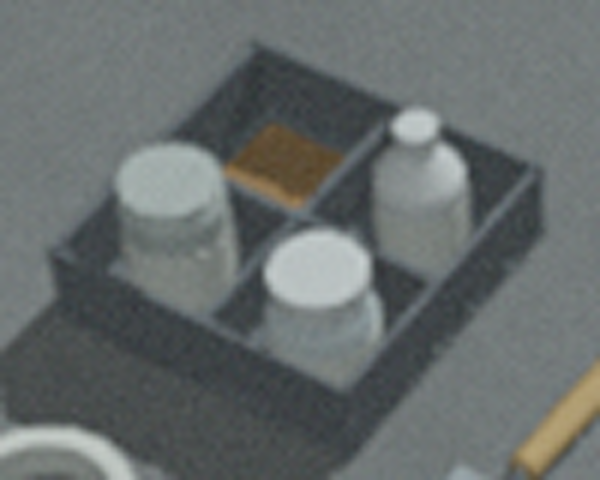

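```bash
cat > ov.py <<'E'
from h import *
def lines(p,seat,yaw,q,tin,an=0):
    L=[]
    def box(x0,x1,y0,y1,z0,z1,col):
        c=np.array([[x,y,z] for x in(x0,x1) for y in(y0,y1) for z in(z0,z1)])
        uv=proj(p,bed(seat,yaw,c))
        for i in range(8):
            for b in(1,2,4):
                if not i&b: L.append((uv[i],uv[i|b],col))
    box(24,48,-138+q,-122+q,0,87,(0,0,255))      # handle
    box(-28,60,-87+q,-75+q,0.,39,(0,255,0))  # jaw plate
    c=bed(seat,yaw,[[-28,-150,12],[-28,150,12],[-28,-150,0],[-28,150,0]]);uv=proj(p,c)
    L.append((uv[0],uv[1],(255,0,255)));
    box(-25,25,75+an,75+an,2,36,(255,255,0))
    c=bed(seat,yaw,[[0,0,0],[0,150,0]]);uv=proj(p,c);L.append((uv[0],uv[1],(255,0,0)))
    t=np.linspace(0,2*np.pi,25)
    for r,h in((28,0),(28,95),(13,104)):
        uv=proj(p,bed(seat,yaw,np.c_[r*np.cos(t),tin+r*np.sin(t),0*t+h]))
        L+= [(uv[i],uv[i+1],(0,255,255)) for i in range(24)]
    return L
E
python3 - <<'E'
from ov import *
P=pickle.load(open("p1.pkl","rb"))
a=([535.5,187,54.4],np.pi-.194,27.6,20)
crop(P["top"],(222,238),(130,90),6,"pics/ctop2.png",lines=lines(P["top"],*a))
crop(P["scene"],(340,258),(130,100),6,"pics/csc2.png",lines=lines(P["scene"],*a))
E
```

```text
pics/ctop2.png (540, 780, 3) (157, 193)
pics/csc2.png (600, 780, 3) (275, 208)
```

View pics/ctop2.png

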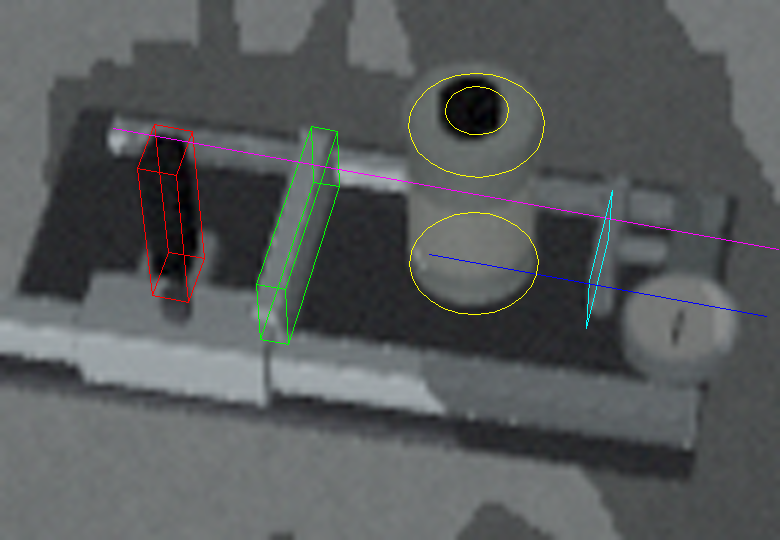

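View pics/csc2.png

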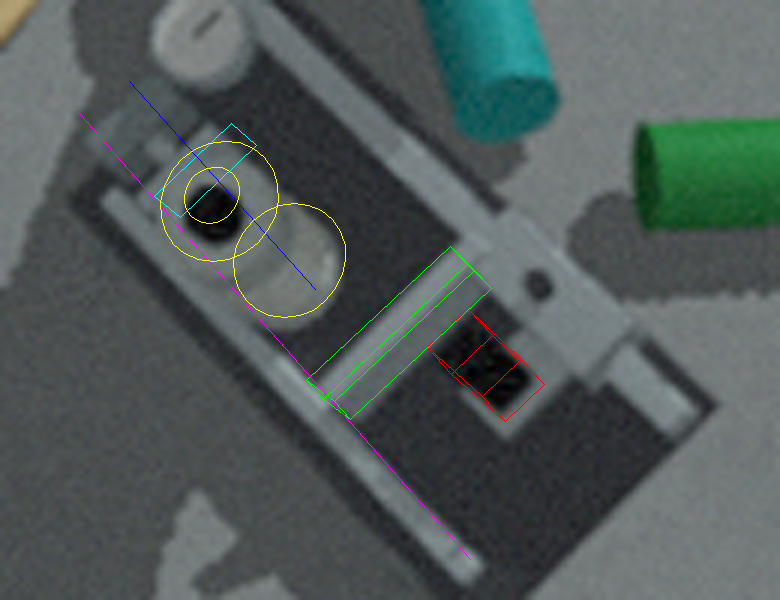

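```bash
cat > fit.py <<'E'
from ov import *
P=pickle.load(open("p1.pkl","rb"))
O={"top":(157,193),"scene":(275,208)}
def px(n,c): return np.array(c)/6-.5+O[n]
# pts: (view, crop px, function of (q,tin)->bed pt) ; lines: direction points
pts=[("top",(471,105),lambda q,t:(0,t,104)),("scene",(214,213),lambda q,t:(0,t,104)),
]
lns=[ # crop pt lies on the bed line
("scene",(120,188),(-28,12)),("scene",(485,562),(-28,12)),
]
# jaw plate line at y=-75+q, z=39  ; (view, p, xref)
jl=[("scene",(322,385)),("scene",(460,238)),("top",(332,133)),("top",(283,315))]
def lineres(n,uv,A,B,th):
    s=bed(th[:3],np.pi+th[3],[A,B]);a,b=proj(P[n],s);d=(b-a)/np.linalg.norm(b-a);v=px(n,uv)-a
    return d[0]*v[1]-d[1]*v[0]
def res(th):
    r=[]
    q,t=th[4],th[5]
    for n,c,f in pts: r+=list(proj(P[n],bed(th[:3],np.pi+th[3],f(q,t)))[0]-px(n,c))
    for n,c,(x,z) in lns: r.append(lineres(n,c,(x,-150,z),(x,150,z),th))
    for n,c in jl: r.append(lineres(n,c,(-28,q-75,39),(60,q-75,39),th))
    # direction of beam in top: both points on a bed line of unknown x,z -> add unknown offset th[6]
    for c in((275,390),(690,447)): r.append(lineres("top",c,(th[6],-150,22),(th[6],150,22),th))
    for c in((165,137),): r+= list((proj(P["top"],bed(th[:3],np.pi+th[3],(36,q-130,87)))[0]-px("top",c))*.7)
    r.append((th[2]-54.4)/3)
    r+= list((th[:2]-np.array([535.5,187]))/5)
    return np.array(r)
s=least_squares(res,[535,187,54,-.14,27,20,85])
np.set_printoptions(suppress=True,precision=2)
print(s.x,res(s.x))
np.save("th.npy",s.x)
a=(s.x[:3],np.pi+s.x[3],s.x[4],s.x[5])
crop(P["top"],(222,238),(130,90),6,"pics/ctop3.png",lines=lines(P["top"],*a))
crop(P["scene"],(340,258),(130,100),6,"pics/csc3.png",lines=lines(P["scene"],*a))
E
python3 fit.py
```

```text
[538.29 186.59  51.74  -0.15  26.49  17.71  99.76] [-0.59 -0.69 -0.48 -0.64 -0.34  0.58  1.02  0.11 -0.26 -0.63 -0.01  0.01
 -0.45  2.03 -0.89  0.56 -0.08]
pics/ctop3.png (540, 780, 3) (157, 193)
pics/csc3.png (600, 780, 3) (275, 208)
```

```bash
python3 -c "
import cv2,numpy as np
a=cv2.imread('pics/ctop3.png');b=cv2.imread('pics/csc3.png')
a=cv2.resize(a,(400,277));b=cv2.resize(b,(400,308));c=np.zeros((590,400,3),np.uint8)
cv2.imwrite('pics/both3.png',np.vstack([a,b]))"
```

```text
(no output)
```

View pics/ctop3.png

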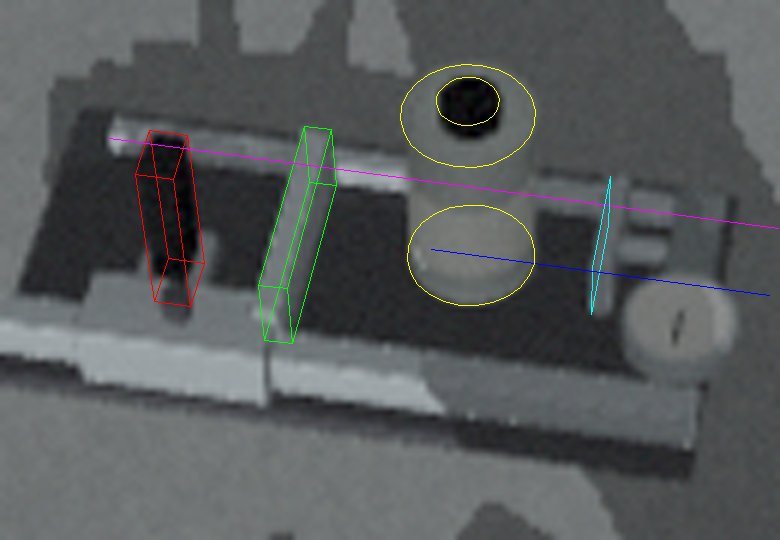

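View pics/csc3.png

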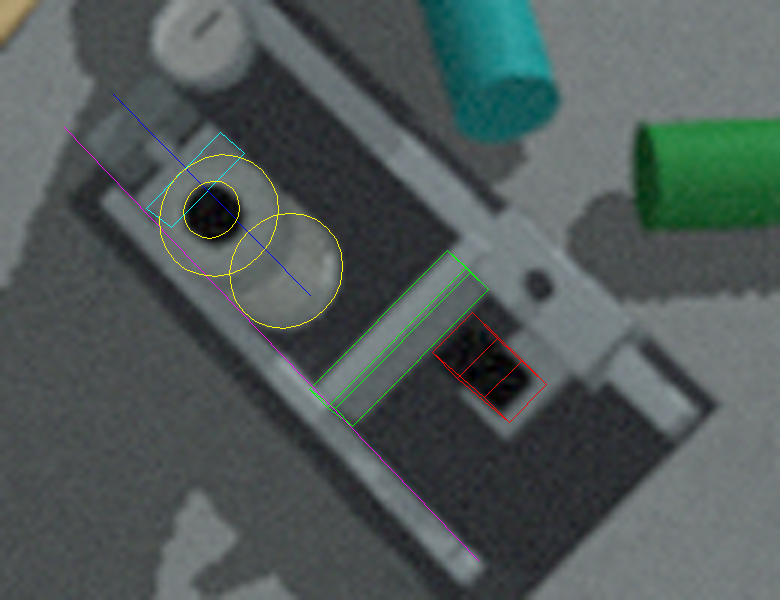

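```bash
cat > mv.py <<'E'
import sys,numpy as np
from cell import ctrl
def rel(targets):
    s=ctrl.read_state();p=np.array(s["eef_pos"]);R=s["tool_rot"];y=R[2]
    tx=np.array([np.cos(y),np.sin(y),0]);tz=np.array([-np.sin(y),np.cos(y),0])
    print("now",np.round(p,1),np.round(R,3),"F",np.round(s["force"],1),"w",round(s["width"],1),"t",round(s["clock"],2))
    for t in targets:
        d=np.array(t[:3])-p; out=[d@tx/10,-d[2]/10,d@tz/10]
        print([round(float(v),2) for v in out]+[round(float(-(t[3]-y)),3)] if len(t)>3 else out)
E
python3 -c "
from mv import *
rel([(400,380,245,1.28),(500,320,230,1.43),(559,288,200,1.43),(559,288,119,1.43)])"
```

```text
now [283.2 585.1 231.3] [-1.571 -0.     1.12 ] F [ 0.9 -0.3 -0.1] w 85.7 t 2.0
[-13.37, -1.37, -19.45, -0.16]
[-14.41, 0.13, -31.07, -0.31]
[-14.72, 3.13, -37.77, -0.31]
[-14.72, 11.23, -37.77, -0.31]
```

{"name": "apply_moves", "arguments": {
  "motion": [
    [-3.3,-0.4,-4.8,-0.04,5],
    [-6.7,-0.8,-9.7,-0.08,5],
    [-10,-1.2,-14.6,-0.12,5],
    [-13.4,-1.4,-19.5,-0.16,5],
    [-13.8,-1,-24,-0.24,5],
    [-14.4,0,-28,-0.31,5],
    [-14.6,1,-32,-0.31,5],
    [-14.7,2,-35.5,-0.31,5],
    [-14.7,3,-37.8,-0.31,5],
    [-14.7,3,-37.8,-0.31,5],
    [-14.7,3,-37.8,-0.31,5]
  ]
}}

```text
clock: 3.38
eef_pos: [558.0, 289.5, 201.4]
tool_rot: [-1.57, -0.001, 1.432]
force: [-0.3, 0.6, 0.2]
width: 50.2
```

Run:
```python
from mv import *; from ov import *
rel([(559,288,119,1.43)])
th=np.load("th.npy");a=(th[:3],np.pi+th[3],th[4],th[5])
for n,c in(("top",(200,238)),("scene",(350,240))):
    p=ctrl.get_image(n); pos=ctrl.read_state()["eef_pos"]
    crop(p,c,(130,100),4,f"pics/a_{n}.png",pts=proj(p,[pos,[559,288,134]]))
    for q in("jaw_handle","hardener_tin"): print([(np.round(d["location"]).tolist(),round(d["confidence"],2)) for d in ctrl.mark_of(p,q)[:4]])
import cv2
cv2.imwrite("pics/a.png",np.vstack([cv2.imread("pics/a_top.png"),cv2.imread("pics/a_scene.png")])[:, :])
cv2.imwrite("pics/a.png",np.hstack([cv2.imread("pics/a_top.png"),cv2.imread("pics/a_scene.png")])[:, :][::1,::1]) if 0 else None
```

```text
now [558.  289.5 201.4] [-1.570e+00 -1.000e-03  1.432e+00] F [-0.3  0.6  0.2] w 50.2 t 3.38
[-0.14, 8.24, -0.12, 0.002]
pics/a_top.png (400, 520, 3) (135, 188)
[([558.0, 290.0, 137.0], 0.91), ([560.0, -52.0, -1.0], 0.4)]
[([364.0, 166.0, 27.0], 0.86), ([535.0, 173.0, 53.0], 0.77), ([361.0, -7.0, 31.0], 0.76), ([731.0, 410.0, 26.0], 0.74)]
pics/a_scene.png (400, 520, 3) (285, 190)
[([559.0, 289.0, 133.0], 0.96)]
[([736.0, 414.0, 26.0], 0.86), ([361.0, -14.0, 30.0], 0.77), ([350.0, 247.0, 31.0], 0.75), ([535.0, 166.0, 54.0], 0.63)]
```

```bash
python3 -c "
import cv2;a=cv2.imread('pics/a.png');cv2.imwrite('pics/a_s.png',cv2.resize(a,None,fx=.74,fy=.74))"
```

```text
(no output)
```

View pics/a_s.png

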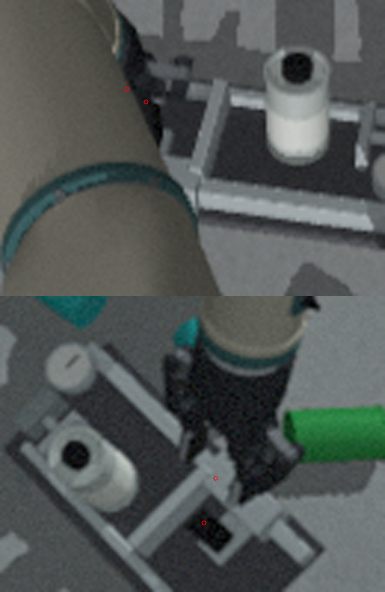

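{"name": "apply_moves", "arguments": {
  "motion": [
    [0,3,0,0,5],
    [0,5.5,0,0,5],
    [0,7.2,0,0,5],
    [0,8.2,0,0,5],
    [0,8.2,0,0,5],
    [0,8.2,0,0,5]
  ]
}}

```text
clock: 4.42
eef_pos: [559.9, 288.4, 120.1]
tool_rot: [-1.572, -0.001, 1.43]
force: [0.0, -0.0, -0.2]
width: 49.9
```

{"name": "apply_moves", "arguments": {
  "motion": [
    [0,0,0,0,1.2],
    [0,0,0,0,1.2],
    [0,0,0,0,1.2],
    [0,0,0,0,1.2],
    [0,0,0,0,1.2]
  ]
}}

```text
clock: 5.05
eef_pos: [559.7, 288.4, 120.0]
tool_rot: [-1.572, -0.001, 1.429]
force: [-0.5, -0.2, 5.8]
width: 14.9
```

{"name": "apply_moves", "arguments": {
  "motion": [
    [-0.5,0,0,0,1],
    [-1,0,0,0,1],
    [-1.5,0,0,0,1],
    [-2,0,0,0,1],
    [-2.4,0,0,0,1],
    [-2.8,0,0,0,1],
    [-3,0,0,0,1],
    [-3,0,0,0,1]
  ]
}}

```text
clock: 6.05
eef_pos: [555.2, 258.7, 120.0]
tool_rot: [-1.571, -0.001, 1.43]
force: [-0.9, 0.7, 7.4]
width: 15.0
```

{"name": "apply_moves", "arguments": {
  "motion": [
    [-0.4,0,0,0,1],
    [-0.8,0,0,0,1],
    [-1.2,0,0,0,1],
    [-1.6,0,0,0,1],
    [-2,0,0,0,1],
    [-2.3,0,0,0,1],
    [-2.5,0,0,0,1],
    [-2.5,0,0,0,1]
  ]
}}

```text
clock: 7.05
eef_pos: [551.6, 234.3, 120.0]
tool_rot: [-1.571, -0.001, 1.43]
force: [-1.8, 1.1, 7.4]
width: 15.6
```

```bash
cat > see.py <<'E'
from mv import *; from ov import *
import sys
def look(tag,ct=(222,238),cs=(340,258),w=(130,100),s=4):
    I=[]
    for n,c in(("top",ct),("scene",cs)):
        p=ctrl.get_image(n); pickle.dump(p,open(f"{tag}_{n}.pkl","wb")); crop(p,c,w,s,f"pics/{tag}_{n}.png"); I.append(cv2.imread(f"pics/{tag}_{n}.png"))
    o=np.vstack(I); f=min(1,598/o.shape[0]); cv2.imwrite(f"pics/{tag}.png",cv2.resize(o,None,fx=f,fy=f))
if __name__=="__main__":
    rel([]);look(sys.argv[1])
E
python3 see.py b
```

```text
now [551.6 234.3 120. ] [-1.571e+00 -1.000e-03  1.430e+00] F [-1.8  1.1  7.4] w 15.6 t 7.05
pics/b_top.png (400, 520, 3) (157, 188)
pics/b_scene.png (400, 520, 3) (275, 208)
```

View pics/b.png

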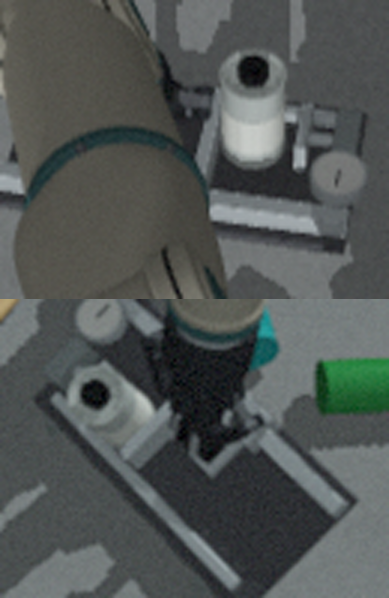

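{"name": "apply_moves", "arguments": {
  "motion": [
    [-0.2,0,0,0,1],
    [-0.4,0,0,0,1],
    [-0.6,0,0,0,1],
    [-0.8,0,0,0,1],
    [-0.8,0,0,0,1],
    [-0.8,0,0,0,1]
  ]
}}

```text
clock: 7.9
eef_pos: [550.4, 226.4, 120.0]
tool_rot: [-1.571, -0.001, 1.43]
force: [-1.9, 1.7, 7.7]
width: 15.3
```

{"name": "apply_moves", "arguments": {
  "motion": [
    [-0.1,0,0,0,1],
    [-0.2,0,0,0,1],
    [-0.2,0,0,0,1]
  ]
}}

```text
clock: 8.28
eef_pos: [550.1, 224.7, 120.0]
tool_rot: [-1.571, -0.002, 1.43]
force: [-1.8, 2.5, 6.3]
width: 14.9
```

{"name": "apply_moves", "arguments": {
  "motion": [
    [-0.1,0,0,0,1],
    [-0.2,0,0,0,1],
    [-0.2,0,0,0,1]
  ]
}}

```text
clock: 8.65
eef_pos: [549.8, 222.7, 120.0]
tool_rot: [-1.571, -0.002, 1.43]
force: [-2.3, 1.6, 6.4]
width: 15.2
```

{"name": "apply_moves", "arguments": {
  "motion": [
    [-0.1,0,0,0,1],
    [-0.2,0,0,0,1],
    [-0.2,0,0,0,1]
  ]
}}

```text
clock: 9.02
eef_pos: [549.7, 222.1, 120.0]
tool_rot: [-1.571, -0.003, 1.431]
force: [-1.3, 4.2, 5.9]
width: 15.2
```

{"name": "apply_moves", "arguments": {
  "motion": [
    [-0.1,0,0,0,1],
    [-0.2,0,0,0,1],
    [-0.2,0,0,0,1]
  ]
}}

```text
clock: 9.4
eef_pos: [549.6, 221.1, 120.0]
tool_rot: [-1.572, -0.005, 1.431]
force: [-1.0, 7.7, 4.3]
width: 15.0
```

{"name": "apply_moves", "arguments": {
  "motion": [
    [-0.1,0,0,0,1],
    [-0.2,0,0,0,1],
    [-0.2,0,0,0,1]
  ]
}}

```text
clock: 9.78
eef_pos: [549.4, 220.1, 120.1]
tool_rot: [-1.572, -0.006, 1.432]
force: [-0.3, 8.5, 3.7]
width: 15.2
```

{"name": "apply_moves", "arguments": {
  "motion": [
    [-0.1,0,0,0,1],
    [-0.2,0,0,0,1],
    [-0.2,0,0,0,1]
  ]
}}

```text
clock: 10.15
eef_pos: [549.3, 219.1, 120.1]
tool_rot: [-1.572, -0.007, 1.432]
force: [-0.3, 10.4, 3.5]
width: 15.1
```

```bash
python3 see.py c
```

```text
now [549.3 219.1 120.1] [-1.572 -0.007  1.432] F [-0.3 10.4  3.5] w 15.1 t 10.15
pics/c_top.png (400, 520, 3) (157, 188)
pics/c_scene.png (400, 520, 3) (275, 208)
```

View pics/c.png

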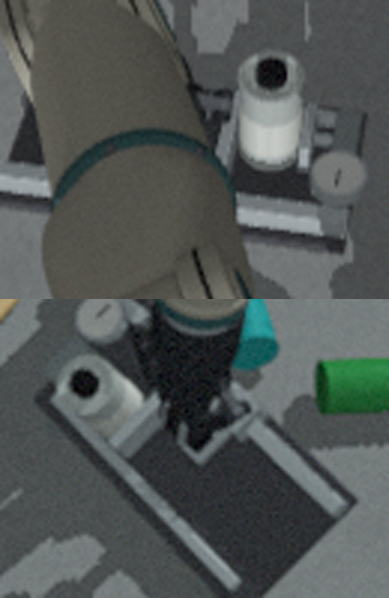

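{"name": "apply_moves", "arguments": {
  "motion": [
    [-0.1,0,0,0,1],
    [-0.2,0,0,0,1],
    [-0.3,0,0,0,1],
    [-0.3,0,0,0,1],
    [-0.3,0,0,0,1],
    [-0.3,0,0,0,1]
  ]
}}

```text
clock: 11.0
eef_pos: [549.1, 217.6, 120.1]
tool_rot: [-1.573, -0.009, 1.433]
force: [0.3, 12.0, 1.2]
width: 14.8
```

{"name": "apply_moves", "arguments": {
  "motion": [
    [-0.1,0,0,0,1],
    [-0.2,0,0,0,1],
    [-0.2,0,0,0,1],
    [-0.2,0,0,0,1],
    [-0.2,0,0,0,1],
    [-0.2,0,0,0,1],
    [-0.2,0,0,0,1]
  ]
}}

```text
clock: 11.88
eef_pos: [548.9, 216.6, 120.1]
tool_rot: [-1.573, -0.011, 1.434]
force: [1.0, 15.2, 1.4]
width: 15.2
```

```bash
python3 see.py d
python3 - <<'E'
import cv2,numpy as np,pickle
# anvil region comparison: initial / now, top view
P=pickle.load(open("p1.pkl","rb"));I=[P["top"]["image"]]+[pickle.load(open(f"{t}_top.pkl","rb"))["image"] for t in "bcd"]
I=[cv2.resize(i[215:260,225:290,::-1],None,fx=6,fy=6,interpolation=cv2.INTER_CUBIC) for i in I]
cv2.imwrite("pics/anv.png",np.vstack([np.hstack(I[:2]),np.hstack(I[2:])]))
E
```

```text
now [548.9 216.6 120.1] [-1.573 -0.011  1.434] F [ 1.  15.2  1.4] w 15.2 t 11.88
pics/d_top.png (400, 520, 3) (157, 188)
pics/d_scene.png (400, 520, 3) (275, 208)
```

View pics/anv.png

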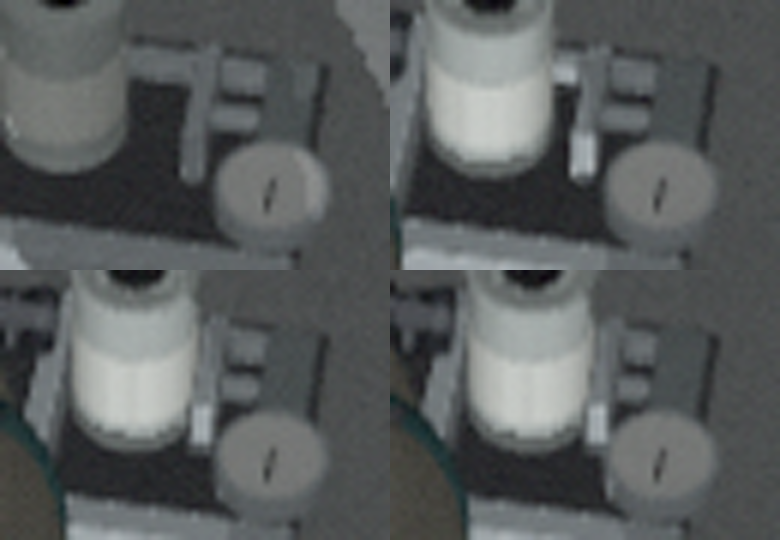

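{"name": "apply_moves", "arguments": {
  "motion": [
    [0,0,0,0,1],
    [0,0,0,0,1],
    [0,0,0,0,1],
    [0,0,0,0,1],
    [0,0,0,0,1]
  ]
}}

```text
clock: 12.6
eef_pos: [549.0, 216.7, 120.1]
tool_rot: [-1.573, -0.011, 1.434]
force: [1.4, 15.3, 0.3]
width: 15.2
```

{"name": "apply_moves", "arguments": {
  "motion": [
    [0.4,0,0,0,1],
    [0.8,0,0,0,1],
    [1.4,0,0,0,1],
    [2.2,0,0,0,1],
    [3,0,0,0,1],
    [3.8,0,0,0,1],
    [4.6,0,0,0,1],
    [5.4,0,0,0,1],
    [6.2,0,0,0,1],
    [7,0,0,0,1],
    [7.8,0,0,0,1],
    [8.6,0,0,0,1],
    [9.2,0,0,0,1],
    [9.6,0,0,0,1],
    [9.9,0,0,0,1],
    [10,0,0,0,1],
    [10,0,0,0,1],
    [10,0,0,0,1]
  ]
}}

```text
clock: 14.85
eef_pos: [562.5, 307.5, 120.0]
tool_rot: [-1.572, -0.0, 1.429]
force: [-0.5, -1.0, 6.5]
width: 15.1
```

```bash
python3 see.py e
```

```text
now [562.5 307.5 120. ] [-1.572 -0.     1.429] F [-0.5 -1.   6.5] w 15.1 t 14.85
pics/e_top.png (400, 520, 3) (157, 188)
pics/e_scene.png (400, 520, 3) (275, 208)
```

View pics/e.png

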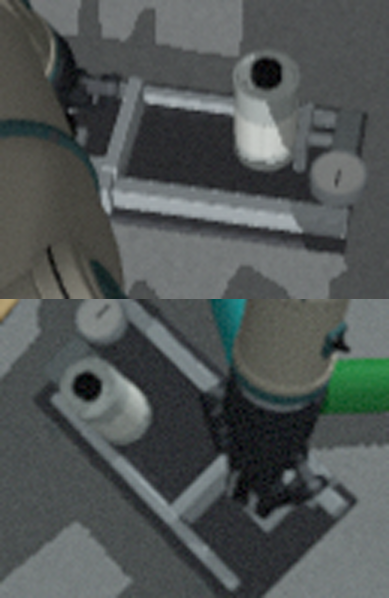

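{"name": "apply_moves", "arguments": {
  "motion": [
    [0.3,0,0,0,1],
    [0.6,0,0,0,1],
    [0.7,0,0,0,1],
    [0.7,0,0,0,1]
  ]
}}

```text
clock: 15.45
eef_pos: [563.6, 314.3, 120.0]
tool_rot: [-1.572, 0.0, 1.429]
force: [-0.9, -0.1, 7.0]
width: 15.1
```

{"name": "apply_moves", "arguments": {
  "motion": [
    [0,0,0,0,4.5],
    [0,0,0,0,4.5],
    [0,0,0,0,4.5],
    [0,-2,0,0,4.5],
    [0,-6,0,0,4.5],
    [0,-11,0,0,4.5],
    [0,-14,0,0,6],
    [0,-14,0,0,8.5]
  ]
}}

```text
clock: 16.45
eef_pos: [564.6, 315.6, 262.1]
tool_rot: [-1.575, -0.004, 1.43]
force: [0.1, -0.1, -0.7]
width: 76.0
```

```bash
python3 see.py f
python3 - <<'E'
from h import *
from cell import ctrl
for n in("top","scene"):
    p=pickle.load(open(f"f_{n}.pkl","rb"))
    for q in("hardener_tin","card_pad","crate","bottle","can","jar","jaw_handle"): print(q,[(np.round(d["location"]).tolist(),round(d["confidence"],2)) for d in ctrl.mark_of(p,q)[:4]])
E
```

```text
now [564.6 315.6 262.1] [-1.575 -0.004  1.43 ] F [ 0.1 -0.1 -0.7] w 76.0 t 16.45
pics/f_top.png (400, 520, 3) (157, 188)
pics/f_scene.png (400, 520, 3) (275, 208)
hardener_tin [([367.0, 169.0, 28.0], 0.89), ([530.0, 143.0, 52.0], 0.75), ([360.0, -7.0, 29.0], 0.68), ([732.0, 410.0, 28.0], 0.63)]
card_pad [([507.0, -293.0, 2.0], 0.59)]
crate [([546.0, -236.0, 0.0], 0.85), ([538.0, 190.0, 57.0], 0.53), ([600.0, -272.0, 6.0], 0.4)]
bottle [([487.0, -201.0, 7.0], 0.83), ([599.0, -273.0, 8.0], 0.58)]
can [([600.0, -272.0, 6.0], 0.64), ([764.0, 100.0, 2.0], 0.18)]
jar [([576.0, -180.0, 6.0], 0.73), ([538.0, 192.0, 54.0], 0.7)]
jaw_handle [([563.0, 316.0, 136.0], 0.65)]
hardener_tin [([533.0, 140.0, 53.0], 0.89), ([357.0, -12.0, 31.0], 0.78), ([352.0, 246.0, 32.0], 0.75), ([735.0, 413.0, 24.0], 0.72)]
card_pad [([513.0, -293.0, 4.0], 0.57)]
crate [([551.0, -232.0, -0.0], 0.78), ([562.0, 315.0, 136.0], 0.35)]
bottle [([490.0, -201.0, 7.0], 0.53)]
can [([600.0, -268.0, 3.0], 0.86)]
jar [([577.0, -180.0, 1.0], 0.77)]
jaw_handle [([561.0, 316.0, 136.0], 0.57)]
```

View pics/f.png

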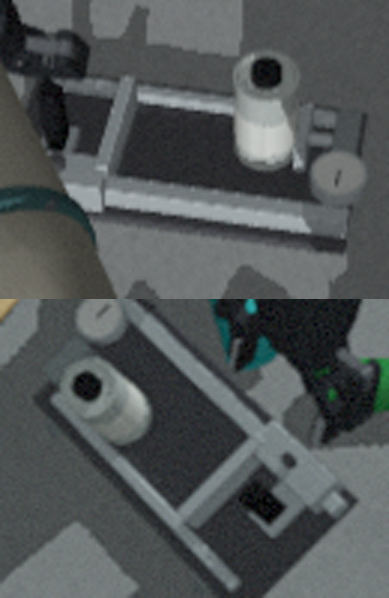

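```bash
python3 - <<'E'
from h import *
obs=[]
for n,(x0,x1,y0,y1) in(("top",(225,260,195,225)),("scene",(285,320,225,255))):
    p=pickle.load(open(f"f_{n}.pkl","rb")); im=p["image"][y0:y1,x0:x1].sum(2)
    m=(im<120).astype(np.uint8); k,l,st,c=cv2.connectedComponentsWithStats(m); i=1+np.argmax(st[1:,4]); print(n,st[i],c[i]+[x0,y0]); obs.append((p,c[i]+[x0,y0]))
    crop(p,c[i]+[x0,y0],(50,50),6,f"pics/cap_{n}.png",pts=[c[i]+[x0,y0]])
X=tri(obs);print(X,[proj(p,X)[0]-u for p,u in obs])
n=np.array(gaxes(np.pi-.14)[2]);print("origin",X-101*n,"grip70",X-101*n+70*n)
E
python3 -c "
import cv2,numpy as np
cv2.imwrite('pics/cap.png',np.hstack([cv2.imread('pics/cap_%s.png'%n) for n in('top','scene')]))"
```

```text
top [16 13 10  9 75] [245.8  212.04]
pics/cap_top.png (300, 300, 3) (220, 187)
scene [15  8  9  9 61] [303.6557377  236.81967213]
pics/cap_scene.png (300, 300, 3) (278, 211)
[580.97167023 133.94616727 134.69310432] [array([-0.10185031,  0.07570662]), array([-0.13529438, -0.02042459])]
origin [530.96576242 140.99309455  47.22453854] grip70 [565.62332229 136.10908554 107.8463168 ]
```

View pics/cap.png

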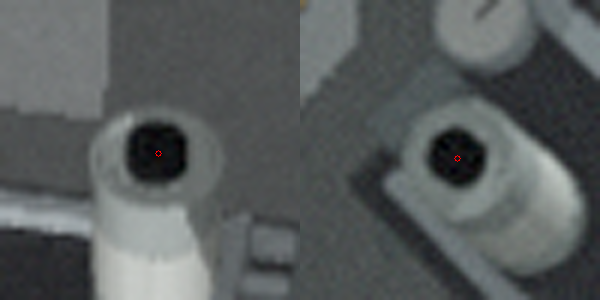

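```bash
python3 -c "
from mv import *
rel([(565.5,136,235,1.43),(565.5,136,95,1.43)])"
```

```text
now [563.2 314.8 259.3] [-1.571 -0.     1.43 ] F [ 0.7  0.2 -0.2] w 85.1 t 17.25
[-17.67, 2.43, -2.74, -0.0]
[-17.67, 16.43, -2.74, -0.0]
```

{"name": "apply_moves", "arguments": {
  "motion": [
    [-5,0,-1,0,8.5],
    [-10,0,-2,0,8.5],
    [-15,1,-2.7,0,8.5],
    [-17.7,2.4,-2.7,0,8.5],
    [-17.7,6,-2.7,0,8.5],
    [-17.7,10,-2.7,0,8.5],
    [-17.7,10,-2.7,0,8.5],
    [-17.7,10,-2.7,0,8.5]
  ]
}}

```text
clock: 18.25
eef_pos: [566.0, 136.1, 160.5]
tool_rot: [-1.572, -0.001, 1.43]
force: [-0.2, 0.5, 0.4]
width: 85.0
```

```bash
python3 see.py g; python3 -c "
from mv import *
rel([(565.5,136,95,1.43)])"
```

```text
now [566.  136.1 160.5] [-1.572e+00 -1.000e-03  1.430e+00] F [-0.2  0.5  0.4] w 85.0 t 18.25
pics/g_top.png (400, 520, 3) (157, 188)
pics/g_scene.png (400, 520, 3) (275, 208)
now [566.4 136.2 161.1] [-1.574e+00 -1.000e-03  1.430e+00] F [-0.  -0.2 -0. ] w 85.1 t 18.35
[-0.03, 6.61, 0.08, 0.0]
```

View pics/g.png

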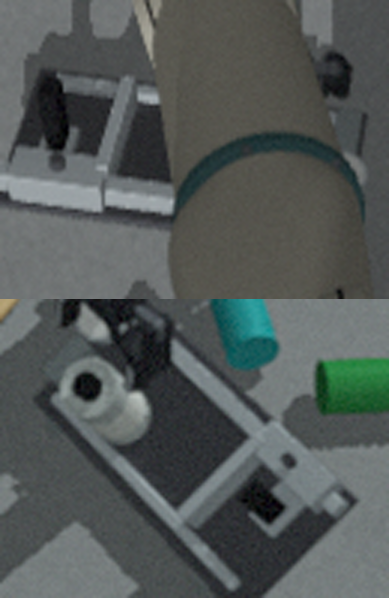

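{"name": "apply_moves", "arguments": {
  "motion": [
    [0,2,0,0,8.5],
    [0,4,0,0,8.5],
    [0,5.5,0,0,8.5],
    [0,6.5,0,0,8.5],
    [0,6.5,0,0,8.5],
    [0,6.5,0,0,8.5]
  ]
}}

```text
clock: 19.1
eef_pos: [565.5, 135.9, 94.8]
tool_rot: [-1.572, -0.0, 1.43]
force: [0.6, 0.5, 0.2]
width: 84.8
```

```bash
python3 see.py h1
```

```text
now [565.5 135.9  94.8] [-1.572 -0.     1.43 ] F [0.6 0.5 0.2] w 84.8 t 19.1
pics/h1_top.png (400, 520, 3) (157, 188)
pics/h1_scene.png (400, 520, 3) (275, 208)
```

View pics/h1_scene.png

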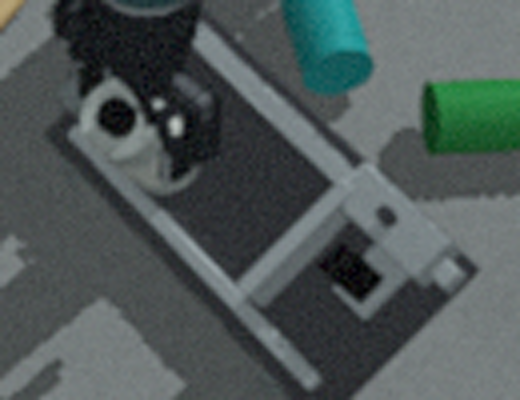

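Fingers straddle the tin (near finger at about (180,110), cap at (115,117)) with no contact force. Close.

{"name": "apply_moves", "arguments": {
  "motion": [
    [0,0,0,0,7],
    [0,0,0,0,6],
    [0,0,0,0,5.2],
    [0,0,0,0,5],
    [0,0,0,0,5],
    [0,0,0,0,5]
  ]
}}

```text
clock: 19.95
eef_pos: [565.4, 136.0, 94.7]
tool_rot: [-1.572, -0.0, 1.43]
force: [-0.3, 0.2, 5.3]
width: 55.1
```

Gripped (55 mm). Lift a little perpendicular to the bed and look for swing.

{"name": "apply_moves", "arguments": {
  "motion": [
    [0,-0.8,0,0,5],
    [0,-2,0,0,5],
    [0,-4,0,0,5],
    [0,-7,0,0,5],
    [0,-10,0,0,5],
    [0,-13,0,0,5],
    [0,-13,0,0,5],
    [0,-13,0,0,5]
  ]
}}

```text
clock: 20.95
eef_pos: [564.2, 135.4, 223.6]
tool_rot: [-1.569, 0.001, 1.43]
force: [0.2, -0.3, -3.4]
width: 54.8
```

```bash
python3 see.py i1
python3 - <<'E'
from h import *
for n in ("scene",):
  p=pickle.load(open("i1_scene.pkl","rb")); crop(p,(300,220),(120,100),6,"pics/i1s.png")
E
```

```text
now [564.2 135.4 223.6] [-1.569e+00  1.000e-03  1.430e+00] F [ 0.2 -0.3 -3.4] w 54.8 t 20.95
pics/i1_top.png (400, 520, 3) (157, 188)
pics/i1_scene.png (400, 520, 3) (275, 208)
pics/i1s.png (600, 720, 3) (240, 170)
```

View pics/i1s.png

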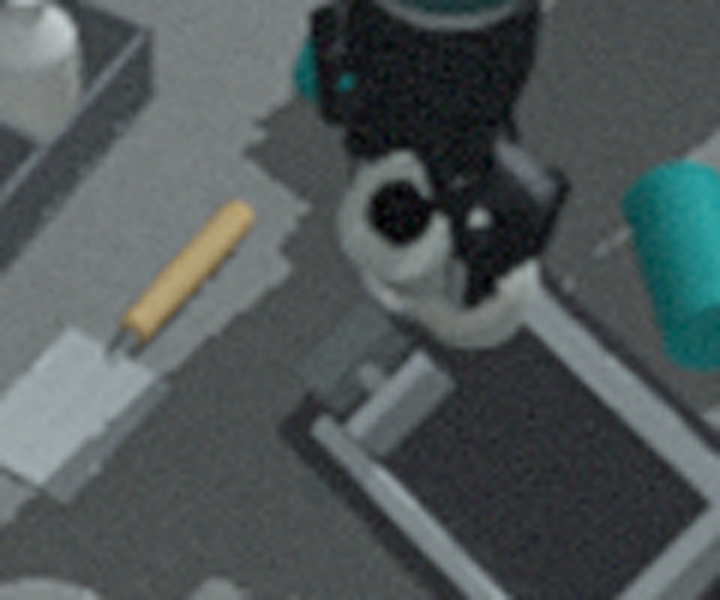

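```bash
cat > tin.py <<'E'
from h import *
def tinlines(p,grip,h,tilt,dyaw,col=(0,255,255)):
    # axis leans by tilt toward heading dyaw (world angle)
    a=np.array([np.sin(tilt)*np.cos(dyaw),np.sin(tilt)*np.sin(dyaw),np.cos(tilt)])
    s=np.array([-np.sin(dyaw),np.cos(dyaw),0]); w=np.cross(a,s)
    o=np.array(grip)-h*a; t=np.linspace(0,2*np.pi,31);L=[]
    for r,hh in((28,0),(28,95),(13,104)):
        uv=proj(p,o+hh*a+r*(np.cos(t)[:,None]*s+np.sin(t)[:,None]*w)); L+=[(uv[i],uv[i+1],col) for i in range(30)]
    return L
E
python3 - <<'E'
from tin import *
p=pickle.load(open("i1_scene.pkl","rb"))
I=[]
for k,(h,t) in enumerate([(70,.52),(76,.52),(76,.3),(76,0)]):
    crop(p,(300,215),(65,50),6,f"pics/t{k}.png",lines=tinlines(p,(564.2,135.4,242.3),h,t,-.14)); I.append(cv2.imread(f"pics/t{k}.png"))
cv2.imwrite("pics/t.png",np.vstack([np.hstack(I[:2]),np.hstack(I[2:])]))
E
```

```text
pics/t0.png (300, 390, 3) (267, 190)
pics/t1.png (300, 390, 3) (267, 190)
pics/t2.png (300, 390, 3) (267, 190)
pics/t3.png (300, 390, 3) (267, 190)
```

View pics/t.png

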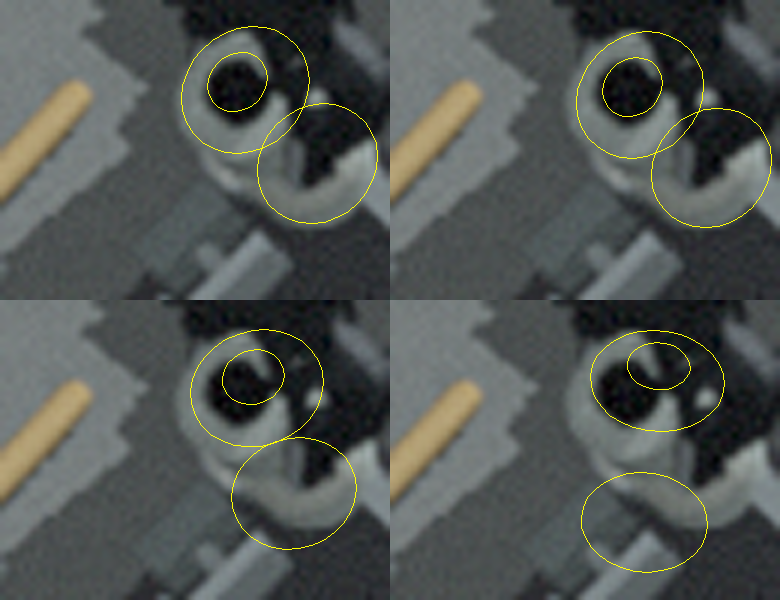

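Run:
```python
from h import *
P=pickle.load(open("p1.pkl","rb"));p=P["top"];s=P["scene"]
c=np.array([(48,130),(448,38),(568,428),(165,530)])/6-.5+[338,183]
cs=np.array([(255,42),(545,172),(345,398),(52,258)])/6-.5+[175,147]
# top: TL=(+x,+y), TR=(+x,-y), BR=(-x,-y), BL=(-x,+y) ; scene order: top corner=(-x,-y),right=(-x,+y),bottom=(+x,+y),left=(+x,-y)
def cr(th,loc): 
    a=th[2];R=np.array([[np.cos(a),-np.sin(a)],[np.sin(a),np.cos(a)]]);loc=np.array(loc,float)
    return np.c_[loc[:,:2]@R.T+th[:2],loc[:,2]]
T=[(95,95,55),(95,-95,55),(-95,-95,55),(-95,95,55)];S=[(-95,-95,55),(-95,95,55),(95,95,55),(95,-95,55)]
f=lambda th:np.r_[(proj(p,cr(th,T))-c).ravel(),(proj(s,cr(th,S))-cs).ravel()]
r=least_squares(f,[547,-234,.2]);print(r.x,np.round(f(r.x),1)); np.save("cr.npy",r.x)
print("cell",cr(r.x,[(-46,-46,7)]))
im=[]
for n,q in(("top",p),("scene",s)):
    L=[]
    for z,b in((55,95),(55,90)):
        uv=proj(q,cr(r.x,[(b,b,z),(b,-b,z),(-b,-b,z),(-b,b,z)])); L+=[(uv[i],uv[(i+1)%4],(0,255,0)) for i in range(4)]
    uv=proj(q,cr(r.x,[(-46+i*35,-46+j*35,7) for i,j in((1,1),(1,-1),(-1,-1),(-1,1))])); L+=[(uv[i],uv[(i+1)%4],(0,0,255)) for i in range(4)]
    # free cell wall footprint tops
    for (x,y,rr,h) in(): pass
    crop(q,(388,228) if n=="top" else (225,187),(100,90),4,f"pics/cr_{n}.png",lines=L); im.append(cv2.imread(f"pics/cr_{n}.png"))
cv2.imwrite("pics/cr.png",np.hstack(im))
# bottle cap/can top estimates
```

```text
[ 5.47596571e+02 -2.34168303e+02  2.37386666e-01] [-1.9 -1.4  0.2 -3.4  1.4  0.5 -1.8  1.6  0.7 -1.2  0.4 -1.6  0.2 -0.8
 -0.9 -1.8]
cell [[ 513.70411719 -289.69578847    7.        ]]
pics/cr_top.png (360, 400, 3) (338, 183)
pics/cr_scene.png (360, 400, 3) (175, 142)
```

View pics/cr.png

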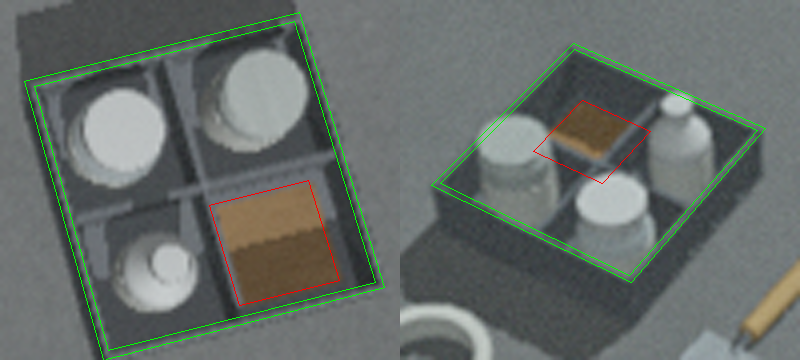

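Run:
```python
from h import *
P=pickle.load(open("p1.pkl","rb"));p=P["top"];s=P["scene"]
def dist(q,uv,k):
    f=210/np.tan(np.radians(q["vfov"])/2);c=np.array([q["cx"],q["cy"]]);d=(uv-c)/f;r2=(d**2).sum(1,keepdims=True);return c+f*d*(1+k*r2)
c=np.array([(50,130),(448,38),(570,425),(160,532)])/6-.5+[338,183]
pad=np.array([(327,308),(473,274),(512,420),(364,458)])/6-.5+[338,183]
cs=np.array([(255,42),(545,172),(345,398),(52,258)])/6-.5+[175,147]
def cr(th,loc): 
    a=th[2];R=np.array([[np.cos(a),-np.sin(a)],[np.sin(a),np.cos(a)]]);loc=np.array(loc,float)
    return np.c_[loc[:,:2]@R.T+th[:2],loc[:,2]]
T=[(95,95,55),(95,-95,55),(-95,-95,55),(-95,95,55)];S=[(-95,-95,55),(-95,95,55),(95,95,55),(95,-95,55)]
D=[(-11,-11,7),(-11,-81,7),(-81,-81,7),(-81,-11,7)]
f=lambda th:np.r_[(dist(p,proj(p,cr(th,T)),th[3])-c).ravel(),(dist(p,proj(p,cr(th,D)),th[3])-pad).ravel(),(dist(s,proj(s,cr(th,S)),th[4])-cs).ravel()]
for x0 in (0,):
    r=least_squares(f,[547,-234,.2,0,0]);print(r.x,np.round(f(r.x),1)); print("cell",cr(r.x,[(-46,-46,7)]))
# bench things near top-image edges as check of distortion: robot base etc. skip
```

```text
[ 5.47077511e+02 -2.38362941e+02  2.35955084e-01 -1.30593635e-01
 -5.24783847e-01] [-0.7 -1.3  0.7 -3.   0.8  0.7  0.2  1.1 -1.2  0.  -1.3 -0.6 -0.6 -0.3
 -0.3 -0.2  1.2 -0.8 -0.3 -2.1 -0.4 -1.7  0.6 -2. ]
cell [[ 513.10559978 -293.84184907    7.        ]]
```

```bash
python3 -c "
from mv import *
rel([(540,-90,240,.8),(517,-312.5,200,.236)]); print(ctrl.read_state()['qpos'])"
```

```text
now [564.  135.4 222.9] [-1.568e+00  1.000e-03  1.430e+00] F [ 0.5  0.6 -2.5] w 54.5 t 21.05
[-22.66, -1.71, -0.79, 0.63]
[-45.01, 2.29, -1.63, 1.194]
[-0.26841368  0.53707458 -0.02398968  1.72492942  0.01587867  0.88268178
  1.13080654]
```

{"name": "apply_moves", "arguments": {
  "motion": [
    [-2,-1,-0.1,0.05,5],
    [-6,-2,-0.2,0.15,5],
    [-10,-2.5,-0.4,0.25,5],
    [-14,-2.5,-0.5,0.37,5],
    [-18,-2.5,-0.6,0.49,5],
    [-22,-2.5,-0.8,0.61,5],
    [-26,-2.5,-1,0.73,5],
    [-30,-2.5,-1.1,0.85,5],
    [-34,-2,-1.2,0.97,5],
    [-38,-1,-1.4,1.08,5],
    [-41,0,-1.5,1.15,5],
    [-43.5,1,-1.6,1.194,5],
    [-45,2,-1.6,1.194,5],
    [-45,2,-1.6,1.194,5],
    [-45,2,-1.6,1.194,5]
  ]
}}

```text
clock: 22.92
eef_pos: [518.1, -310.8, 204.4]
tool_rot: [-1.57, -0.001, 0.237]
force: [0.6, 0.2, -3.0]
width: 54.9
```

Run:
```python
from see import *; from tin import *
rel([(517,-312.5,130,.236)])
look("j",ct=(388,225),cs=(225,180),w=(110,90),s=4)
s=ctrl.read_state()
for n in("top","scene"):
    p=pickle.load(open(f"j_{n}.pkl","rb")); g=np.array(s["eef_pos"])+[0,0,18.7]
    crop(p,(388,225) if n=="top" else (225,165),(110,90),5,f"pics/jj_{n}.png",lines=tinlines(p,g,72,.52,s["tool_rot"][2]-np.pi/2))
```

```text
now [ 518.1 -310.8  204.4] [-1.57e+00 -1.00e-03  2.37e-01] F [ 0.6  0.2 -3. ] w 54.9 t 22.93
[-0.14, 7.44, -0.14, 0.001]
pics/j_top.png (360, 440, 3) (333, 180)
pics/j_scene.png (360, 440, 3) (170, 135)
pics/jj_top.png (450, 550, 3) (333, 180)
pics/jj_scene.png (450, 550, 3) (170, 120)
```

View pics/jj_top.png

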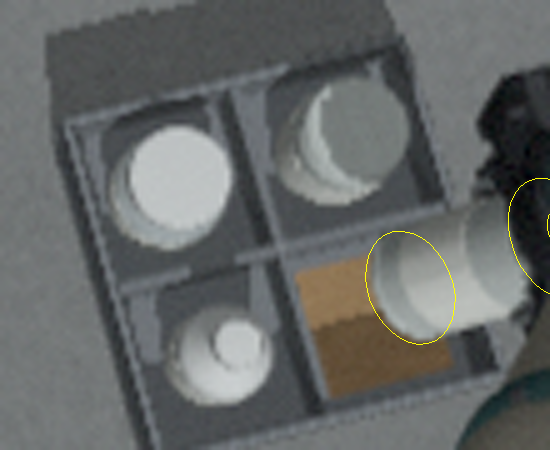

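View pics/jj_scene.png

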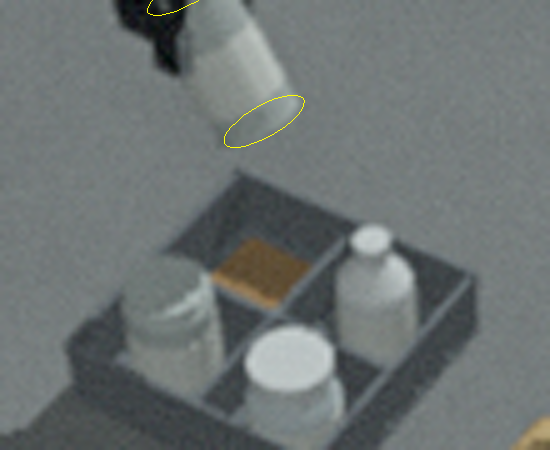

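{"name": "apply_moves", "arguments": {
  "motion": [
    [0,2.5,-0.3,0,5],
    [0,5,-0.3,0,5],
    [0,7.5,-0.3,0,5],
    [0,8,-0.3,0,5],
    [0,8,-0.3,0,5],
    [0,8,-0.3,0,5]
  ]
}}

```text
clock: 23.78
eef_pos: [519.3, -315.3, 125.6]
tool_rot: [-1.572, -0.002, 0.236]
force: [0.4, 0.1, -2.4]
width: 55.0
```

```bash
cat > lk.py <<'E'
import sys
from see import *; from tin import *
def go(tag,tilt,h=72):
    s=ctrl.read_state(); rel([]); I=[]
    for n in("top","scene"):
        p=ctrl.get_image(n); pickle.dump(p,open(f"{tag}_{n}.pkl","wb")); g=np.array(s["eef_pos"])+[0,0,18.7]
        L=tinlines(p,g,h,tilt,s["tool_rot"][2]-np.pi/2) if tilt is not None else []
        crop(p,(395,230) if n=="top" else (225,170),(100,80),7,f"pics/{tag}_{n}.png",lines=L); I.append(cv2.imread(f"pics/{tag}_{n}.png"))
    o=np.hstack(I); cv2.imwrite(f"pics/{tag}.png",cv2.resize(o,None,fx=800/o.shape[1],fy=800/o.shape[1]))
if __name__=="__main__": go(sys.argv[1],None if len(sys.argv)<3 else float(sys.argv[2]))
E
python3 lk.py k .52
```

```text
now [ 519.3 -315.3  125.6] [-1.572 -0.002  0.236] F [ 0.4  0.1 -2.4] w 55.0 t 23.77
pics/k_top.png (560, 700, 3) (345, 190)
pics/k_scene.png (560, 700, 3) (175, 130)
```

View pics/k.png

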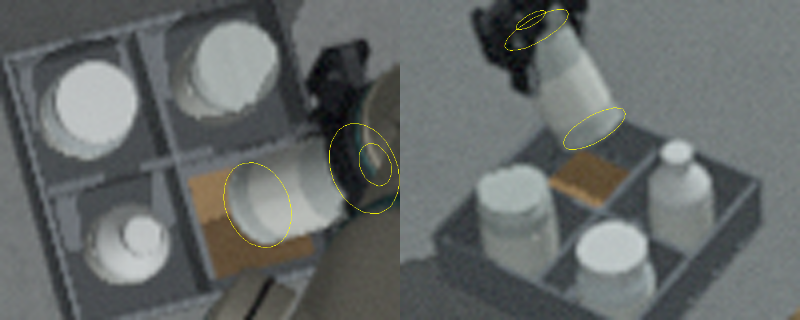

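{"name": "apply_moves", "arguments": {
  "motion": [
    [0,1.5,0,0,5],
    [0,3,0,0,5],
    [0,4.2,0,0,5],
    [0,4.9,0,0,5],
    [0,5.2,0,0,5],
    [0,5.2,0,0,5],
    [0,5.2,0,0,5]
  ]
}}

```text
clock: 24.75
eef_pos: [518.7, -315.2, 72.7]
tool_rot: [-1.571, -0.001, 0.236]
force: [-0.5, -0.3, -2.3]
width: 54.8
```

```bash
python3 lk.py l .52
```

```text
now [ 518.7 -315.2   72.7] [-1.571e+00 -1.000e-03  2.360e-01] F [-0.5 -0.3 -2.3] w 54.8 t 24.75
pics/l_top.png (560, 700, 3) (345, 190)
pics/l_scene.png (560, 700, 3) (175, 130)
```

View pics/l.png

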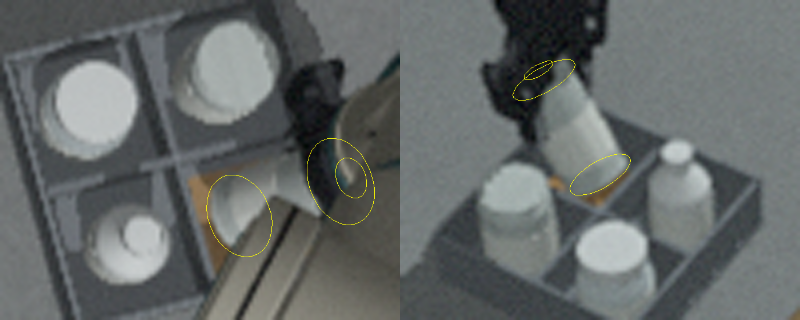

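{"name": "apply_moves", "arguments": {
  "motion": [
    [0,0.2,0,0,5],
    [0,0.4,0,0,5],
    [0,0.5,0,0,5],
    [0,0.5,0,0,5]
  ]
}}

```text
clock: 25.35
eef_pos: [518.3, -314.9, 67.1]
tool_rot: [-1.571, 0.0, 0.236]
force: [0.3, -0.8, -2.3]
width: 54.9
```

{"name": "apply_moves", "arguments": {
  "motion": [
    [0,0.1,0,0,5],
    [0,0.2,0,0,5],
    [0,0.3,0,0,5],
    [0,0.3,0,0,5]
  ]
}}

```text
clock: 25.85
eef_pos: [518.3, -314.9, 64.2]
tool_rot: [-1.571, 0.0, 0.236]
force: [-1.1, -0.2, -2.0]
width: 54.8
```

{"name": "apply_moves", "arguments": {
  "motion": [
    [0,0.1,0,0,5],
    [0,0.2,0,0,5],
    [0,0.3,0,0,5],
    [0,0.3,0,0,5]
  ]
}}

```text
clock: 26.35
eef_pos: [518.6, -315.2, 62.0]
tool_rot: [-1.571, -0.0, 0.236]
force: [-1.5, 0.7, 5.4]
width: 54.9
```

{"name": "apply_moves", "arguments": {
  "motion": [
    [0,0.1,0,0,5],
    [0,0.2,0,0,5],
    [0,0.2,0,0,5]
  ]
}}

```text
clock: 26.72
eef_pos: [518.7, -315.6, 61.6]
tool_rot: [-1.572, -0.001, 0.236]
force: [-2.8, 1.4, 16.1]
width: 54.6
```

{"name": "apply_moves", "arguments": {
  "motion": [
    [0,0,0.2,0,5],
    [0,0,0.4,0,5],
    [0,0,0.6,0,5],
    [0,0,0.8,0,5],
    [0,0,1,0,5],
    [0,0,1,0,5]
  ]
}}

```text
clock: 27.48
eef_pos: [518.3, -310.1, 62.0]
tool_rot: [-1.58, -0.005, 0.234]
force: [0.0, -5.1, 11.0]
width: 54.8
```

```bash
python3 lk.py m .35
```

```text
now [ 518.3 -310.1   62. ] [-1.58  -0.005  0.234] F [ 0.  -5.1 11. ] w 54.8 t 27.48
pics/m_top.png (560, 700, 3) (345, 190)
pics/m_scene.png (560, 700, 3) (175, 130)
```

View pics/m.png

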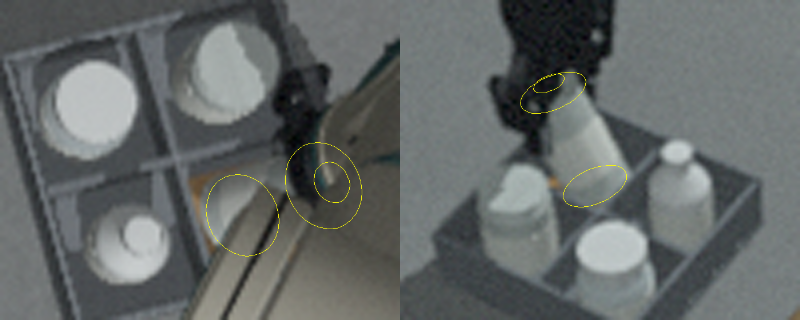

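{"name": "apply_moves", "arguments": {
  "motion": [
    [0,0,0.2,0,5],
    [0,0,0.4,0,5],
    [0,0,0.6,0,5],
    [0,0,0.8,0,5],
    [0,0,1,0,5],
    [0,0,1,0,5]
  ]
}}

```text
clock: 28.32
eef_pos: [517.4, -304.1, 62.4]
tool_rot: [-1.587, -0.007, 0.233]
force: [2.0, -11.5, 6.0]
width: 54.9
```

```bash
python3 lk.py n .35
```

```text
now [ 517.4 -304.1   62.4] [-1.587 -0.007  0.233] F [  2.  -11.5   6. ] w 54.9 t 28.32
pics/n_top.png (560, 700, 3) (345, 190)
pics/n_scene.png (560, 700, 3) (175, 130)
```

View pics/n.png

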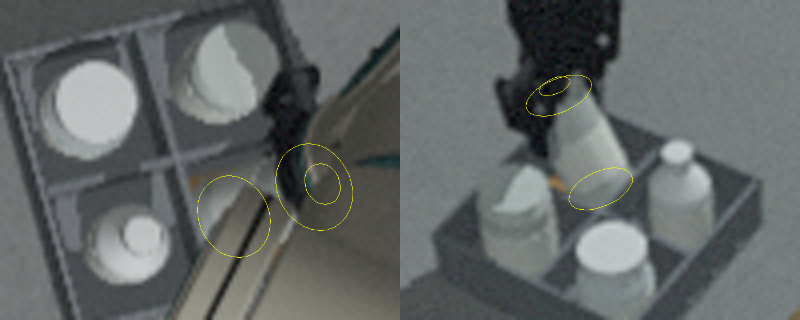

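{"name": "apply_moves", "arguments": {
  "motion": [
    [0,0,0.2,0,5],
    [0,0,0.4,0,5],
    [0,0,0.6,0,5],
    [0,0,0.8,0,5],
    [0,0.1,1,0,5],
    [0,0.1,1,0,5]
  ]
}}

```text
clock: 29.18
eef_pos: [516.0, -295.9, 62.3]
tool_rot: [-1.59, -0.009, 0.232]
force: [1.9, -12.8, 11.1]
width: 54.8
```

```bash
python3 lk.py o .2
```

```text
now [ 516.  -295.9   62.3] [-1.59  -0.009  0.232] F [  1.9 -12.8  11.1] w 54.8 t 29.18
pics/o_top.png (560, 700, 3) (345, 190)
pics/o_scene.png (560, 700, 3) (175, 130)
```

View pics/o.png

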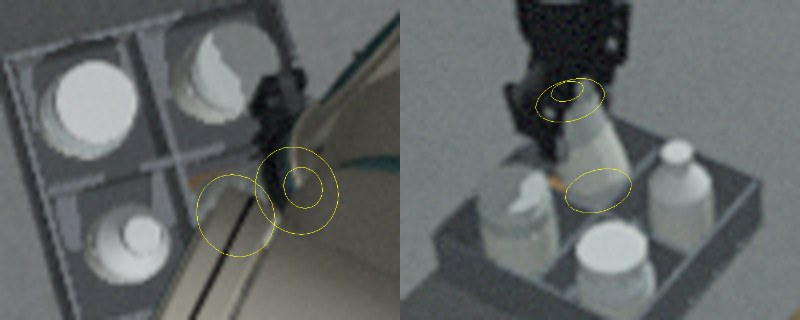

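{"name": "apply_moves", "arguments": {
  "motion": [
    [0,0,0.2,0,5],
    [0,0,0.4,0,5],
    [0,0.1,0.6,0,5],
    [0,0.1,0.8,0,5],
    [0,0.2,1,0,5],
    [0,0.2,1,0,5]
  ]
}}

```text
clock: 30.02
eef_pos: [514.4, -284.0, 60.1]
tool_rot: [-1.587, -0.01, 0.233]
force: [2.8, -8.1, 11.1]
width: 55.2
```

```bash
python3 lk.py q .05
```

```text
now [ 514.4 -284.    60.1] [-1.587 -0.01   0.233] F [ 2.8 -8.1 11.1] w 55.2 t 30.02
pics/q_top.png (560, 700, 3) (345, 190)
pics/q_scene.png (560, 700, 3) (175, 130)
```

View pics/q.png

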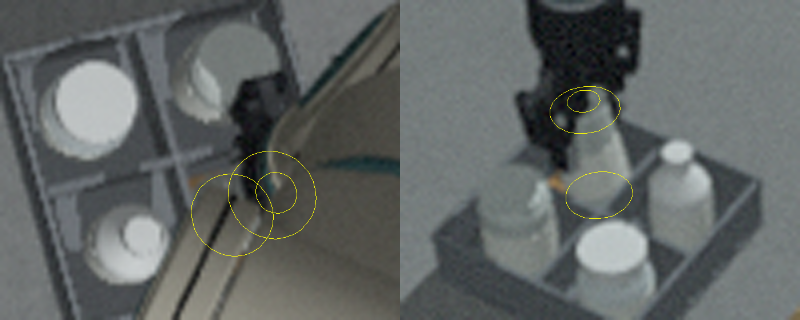

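{"name": "apply_moves", "arguments": {
  "motion": [
    [0,0,0.2,0,5],
    [0,0.1,0.4,0,5],
    [0,0.2,0.5,0,5],
    [0,0.3,0.5,0,5],
    [0,0.3,0.5,0,5]
  ]
}}

```text
clock: 30.75
eef_pos: [513.5, -281.2, 59.1]
tool_rot: [-1.59, -0.011, 0.233]
force: [-0.7, -9.4, 25.6]
width: 54.8
```

```bash
python3 lk.py r 0.0
```

```text
now [ 513.5 -281.2   59.1] [-1.59  -0.011  0.233] F [-0.7 -9.4 25.6] w 54.8 t 30.75
pics/r_top.png (560, 700, 3) (345, 190)
pics/r_scene.png (560, 700, 3) (175, 130)
```

View pics/r_scene.png

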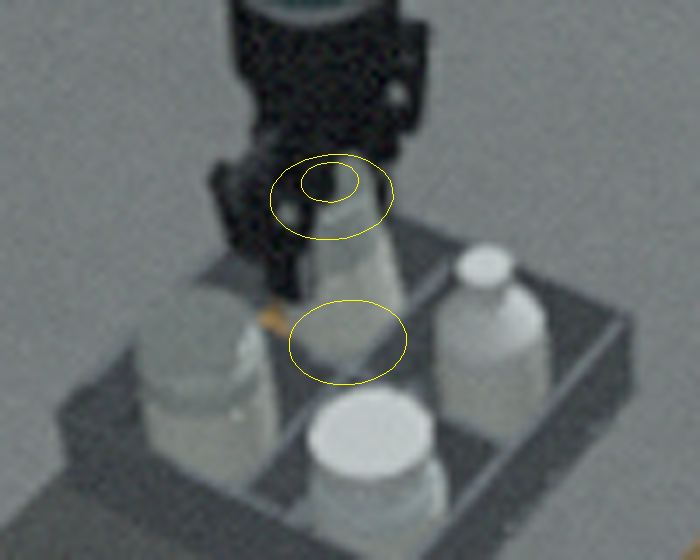

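```bash
cat > tl.py <<'E'
from tin import *; from cell import ctrl; import sys
s=ctrl.read_state();p=pickle.load(open(sys.argv[1]+"_scene.pkl","rb"));g=np.array(s["eef_pos"])+[0,0,18.7];I=[]
for k,t in enumerate([0,.08,.16,.24]):
    crop(p,(225,170),(55,50),7,f"pics/t{k}.png",lines=tinlines(p,g,70,t,s["tool_rot"][2]-np.pi/2)); I.append(cv2.imread(f"pics/t{k}.png"))
cv2.imwrite("pics/tl_"+sys.argv[1]+".png",cv2.resize(np.vstack([np.hstack(I[:2]),np.hstack(I[2:])]),None,fx=.85,fy=.85))
E
python3 tl.py r
```

```text
pics/t0.png (350, 385, 3) (197, 145)
pics/t1.png (350, 385, 3) (197, 145)
pics/t2.png (350, 385, 3) (197, 145)
pics/t3.png (350, 385, 3) (197, 145)
```

View pics/tl_r.png

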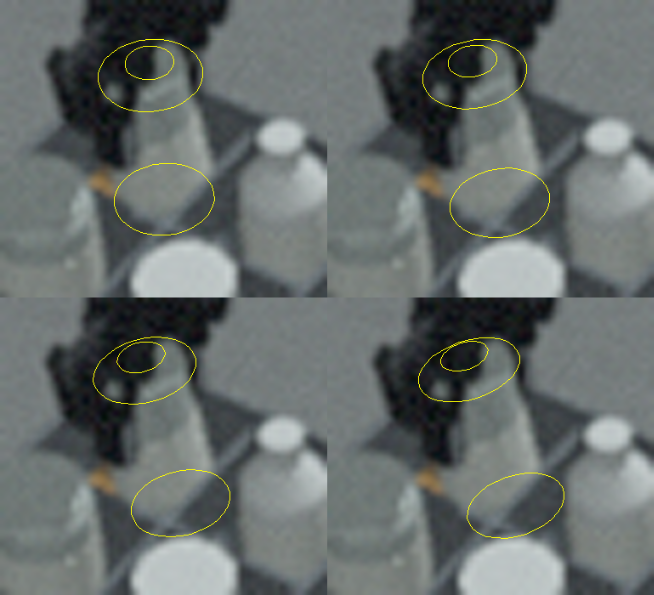

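{"name": "apply_moves", "arguments": {
  "motion": [
    [0,-0.1,0.2,0,5],
    [0,-0.1,0.4,0,5],
    [0,-0.1,0.6,0,5],
    [0,0,0.8,0,5],
    [0,0,0.8,0,5]
  ]
}}

```text
clock: 31.48
eef_pos: [509.6, -271.2, 55.7]
tool_rot: [-1.585, -0.007, 0.233]
force: [1.6, -10.0, 4.3]
width: 55.0
```

```bash
python3 lk.py s 0.0; python3 tl.py s
```

```text
now [ 509.6 -271.2   55.7] [-1.585 -0.007  0.233] F [  1.6 -10.    4.3] w 55.0 t 31.48
pics/s_top.png (560, 700, 3) (345, 190)
pics/s_scene.png (560, 700, 3) (175, 130)
pics/t0.png (350, 385, 3) (197, 145)
pics/t1.png (350, 385, 3) (197, 145)
pics/t2.png (350, 385, 3) (197, 145)
pics/t3.png (350, 385, 3) (197, 145)
```

View pics/tl_s.png

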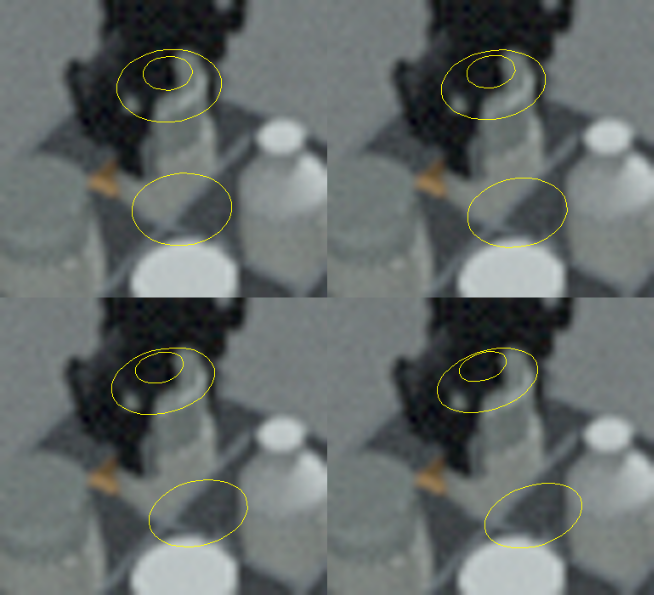

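View pics/s_scene.png

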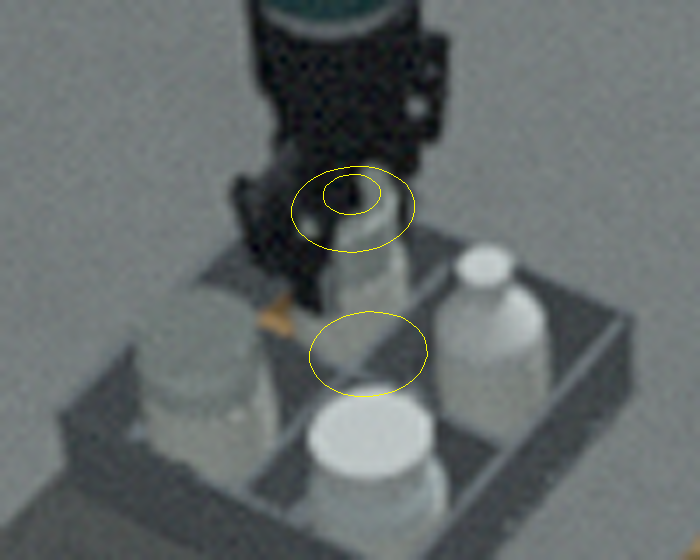

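View pics/s_top.png

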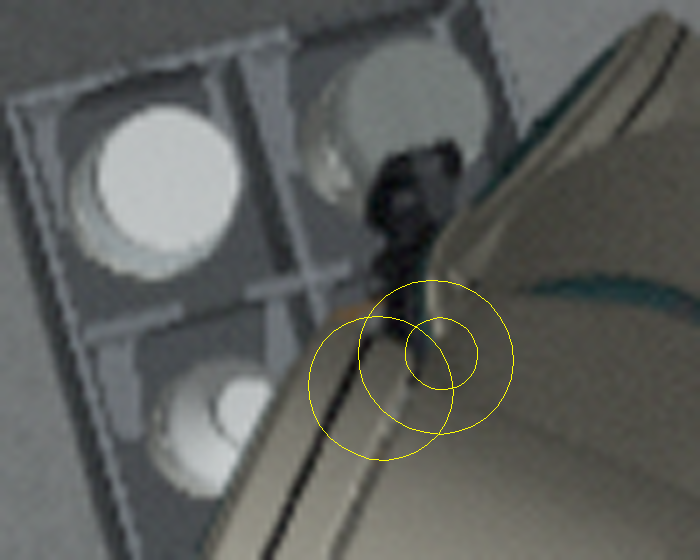

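{"name": "apply_moves", "arguments": {
  "motion": [
    [0,0,-0.3,0,5],
    [0,0,-0.6,0,5],
    [0,0,-0.9,0,5],
    [0,0,-1.2,0,5],
    [0,0,-1.2,0,5]
  ]
}}

```text
clock: 32.2
eef_pos: [510.1, -273.1, 56.2]
tool_rot: [-1.568, -0.003, 0.237]
force: [-3.5, 7.9, 23.9]
width: 54.9
```

```bash
python3 lk.py u 0.0; python3 tl.py u
```

```text
now [ 510.1 -273.1   56.2] [-1.568 -0.003  0.237] F [-3.5  7.9 23.9] w 54.9 t 32.2
pics/u_top.png (560, 700, 3) (345, 190)
pics/u_scene.png (560, 700, 3) (175, 130)
pics/t0.png (350, 385, 3) (197, 145)
pics/t1.png (350, 385, 3) (197, 145)
pics/t2.png (350, 385, 3) (197, 145)
pics/t3.png (350, 385, 3) (197, 145)
```

View pics/tl_u.png

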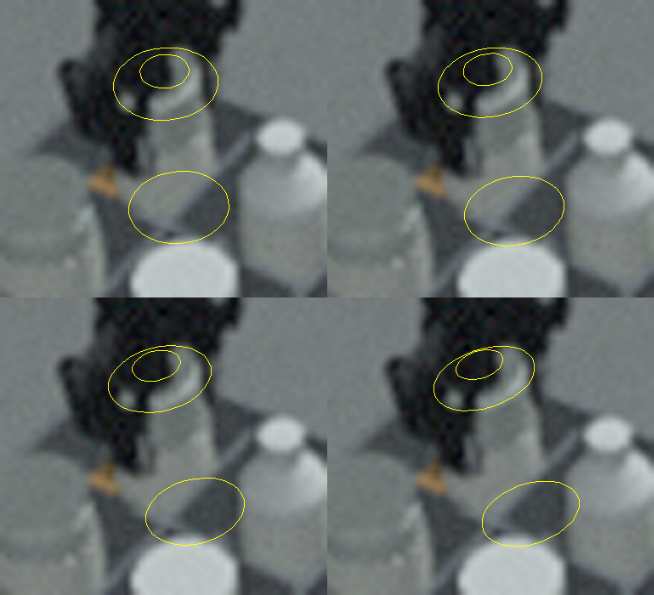

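{"name": "apply_moves", "arguments": {
  "motion": [
    [0,-0.1,0,0,5],
    [0,-0.2,0,0,5],
    [0,-0.25,0,0,5],
    [0,-0.25,0,0,5]
  ]
}}

```text
clock: 32.8
eef_pos: [509.9, -274.1, 56.3]
tool_rot: [-1.57, -0.002, 0.237]
force: [0.6, 4.8, 8.0]
width: 54.6
```

{"name": "apply_moves", "arguments": {
  "motion": [
    [0,-0.05,0.2,0,5],
    [0,-0.1,0.3,0,5],
    [0,-0.1,0.3,0,5]
  ]
}}

```text
clock: 33.17
eef_pos: [507.9, -273.1, 56.4]
tool_rot: [-1.572, 0.001, 0.235]
force: [1.1, -1.4, -2.5]
width: 54.7
```

```bash
python3 lk.py v 0.0
```

```text
now [ 507.9 -273.1   56.4] [-1.572e+00  1.000e-03  2.350e-01] F [ 1.1 -1.4 -2.5] w 54.7 t 33.17
pics/v_top.png (560, 700, 3) (345, 190)
pics/v_scene.png (560, 700, 3) (175, 130)
```

View pics/v_scene.png

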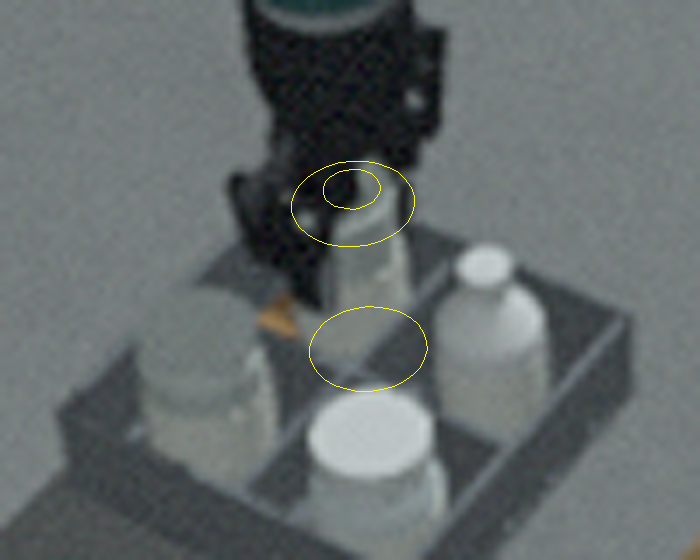

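{"name": "apply_moves", "arguments": {
  "motion": [
    [0,-0.2,0,0,5],
    [0,-0.3,-0.3,0,5],
    [0,-0.3,-0.8,0,5],
    [0,-0.3,-1.3,0,5],
    [0,-0.3,-1.5,0,5],
    [0,-0.3,-1.5,0,5],
    [0,-0.1,-1.5,0,5],
    [0,0,-1.5,0,5],
    [0,0,-1.5,0,5]
  ]
}}

```text
clock: 34.4
eef_pos: [511.6, -286.5, 56.6]
tool_rot: [-1.57, 0.0, 0.236]
force: [0.8, -0.7, -2.2]
width: 55.0
```

```bash
python3 lk.py w 0.0; python3 tl.py w
```

```text
now [ 511.6 -286.5   56.6] [-1.57   0.     0.236] F [ 0.8 -0.7 -2.2] w 55.0 t 34.4
pics/w_top.png (560, 700, 3) (345, 190)
pics/w_scene.png (560, 700, 3) (175, 130)
pics/t0.png (350, 385, 3) (197, 145)
pics/t1.png (350, 385, 3) (197, 145)
pics/t2.png (350, 385, 3) (197, 145)
pics/t3.png (350, 385, 3) (197, 145)
```

View pics/w_scene.png

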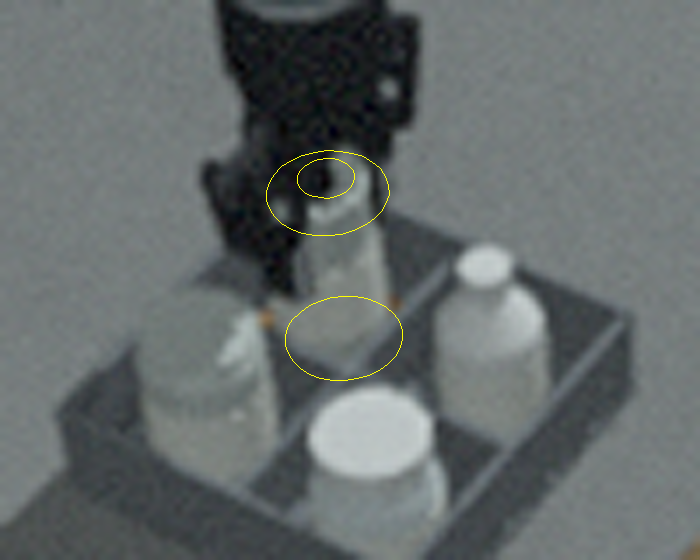

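View pics/tl_w.png

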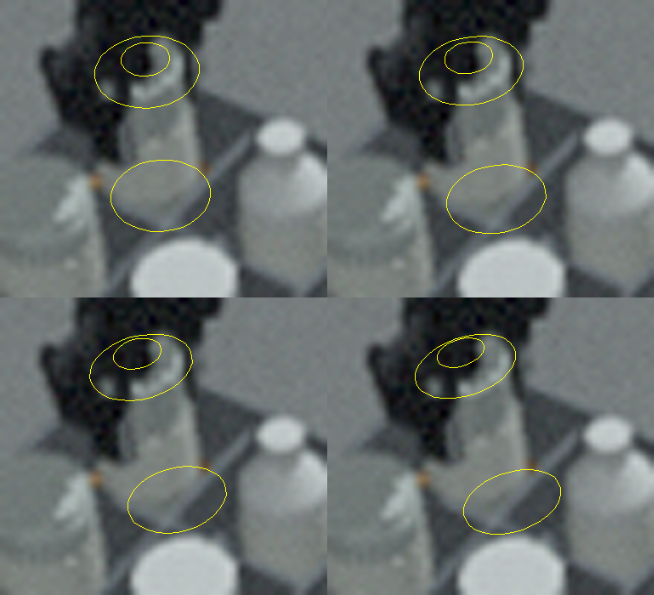

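{"name": "apply_moves", "arguments": {
  "motion": [
    [0,0.1,0,0,5],
    [0,0.15,0,0,5],
    [0,0.15,0,0,5]
  ]
}}

```text
clock: 34.88
eef_pos: [511.7, -286.7, 56.3]
tool_rot: [-1.571, -0.001, 0.236]
force: [-1.7, 2.0, 6.0]
width: 54.5
```

{"name": "apply_moves", "arguments": {
  "motion": [
    [0,-0.05,0,0,5.6],
    [0,-0.05,0,0,5.9],
    [0,-0.05,0,0,6.3],
    [0,-0.05,0,0,6.6],
    [0,-0.05,0,0,6.6],
    [0,-0.05,0,0,6.6]
  ]
}}

```text
clock: 35.62
eef_pos: [511.6, -286.7, 55.7]
tool_rot: [-1.571, 0.0, 0.236]
force: [-0.8, -0.9, -0.4]
width: 66.1
```

```bash
python3 lk.py x 0.0
```

```text
now [ 511.6 -286.7   55.7] [-1.571  0.     0.236] F [-0.8 -0.9 -0.4] w 66.1 t 35.62
pics/x_top.png (560, 700, 3) (345, 190)
pics/x_scene.png (560, 700, 3) (175, 130)
```

View pics/x_scene.png

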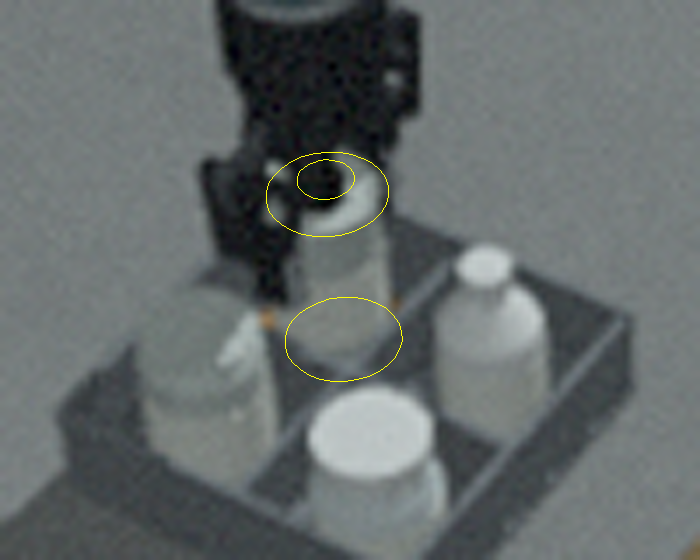

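Released, standing upright, zero force. Rise straight up and away.

{"name": "apply_moves", "arguments": {
  "motion": [
    [0,-0.8,0,0,6.6],
    [0,-2.5,0,0,6.6],
    [0,-5,0,0,6.6],
    [0,-9,0,0,6.6],
    [0,-13,0,0,6.6],
    [0,-17,0,0,6.6],
    [0,-18,5,0,6.6],
    [0,-18,10,0,6.6],
    [0,-18,15,0,6.6],
    [0,-18,20,0,6.6],
    [0,-18,20,0,6.6]
  ]
}}

```text
clock: 37.1
eef_pos: [464.1, -88.0, 236.8]
tool_rot: [-1.568, -0.001, 0.243]
force: [0.4, -0.8, 0.4]
width: 66.0
```

Run:
```python
from lk import *
go("y",None)
p0=pickle.load(open("p1.pkl","rb"))
for n in("top","scene"):
    p=pickle.load(open(f"y_{n}.pkl","rb")); cv2.imwrite(f"pics/yf_{n}.png",p["image"][:,:,::-1])
    for q in("hardener_tin","bottle","can","jar","jaw_handle","spatula","tape_roll","mix_cup","sanding_block"): print(q,[(np.round(d["location"]).tolist(),round(d["confidence"],2)) for d in ctrl.mark_of(p,q)[:5]])
    I=[]
    for t in(0,):
        crop(p,(395,230) if n=="top" else (225,170),(100,80),7,f"pics/y2_{n}.png",lines=tinlines(p,(511.5,-287,7),0,t,0))
```

```text
now [464.1 -88.  236.8] [-1.568e+00 -1.000e-03  2.430e-01] F [ 0.4 -0.8  0.4] w 66.0 t 37.1
pics/y_top.png (560, 700, 3) (345, 190)
pics/y_scene.png (560, 700, 3) (175, 130)
hardener_tin [([512.0, -285.0, 7.0], 0.96), ([363.0, 169.0, 28.0], 0.63), ([357.0, 246.0, 24.0], 0.62), ([732.0, 409.0, 27.0], 0.62)]
bottle []
can [([600.0, -271.0, 6.0], 0.81)]
jar []
jaw_handle [([562.0, 316.0, 132.0], 0.8)]
spatula [([559.0, -50.0, -1.0], 0.91)]
tape_roll [([757.0, -200.0, -1.0], 0.71)]
mix_cup [([763.0, 100.0, 1.0], 0.92), ([563.0, -52.0, 2.0], 0.21)]
sanding_block [([512.0, -290.0, 4.0], 0.52), ([563.0, 316.0, 134.0], 0.41), ([544.0, -234.0, 1.0], 0.36)]
pics/y2_top.png (560, 700, 3) (345, 190)
hardener_tin [([512.0, -291.0, 6.0], 0.8), ([367.0, 174.0, 29.0], 0.8), ([734.0, 414.0, 24.0], 0.73), ([351.0, 249.0, 31.0], 0.72), ([549.0, -236.0, 1.0], 0.72)]
bottle []
can [([600.0, -271.0, 5.0], 0.87)]
jar [([577.0, -182.0, 2.0], 0.95), ([515.0, 195.0, 0.0], 0.6)]
jaw_handle [([563.0, 314.0, 134.0], 0.8)]
spatula [([562.0, -51.0, -0.0], 0.55)]
tape_roll [([755.0, -197.0, 0.0], 0.76), ([550.0, -234.0, 0.0], 0.61)]
mix_cup [([769.0, 107.0, -1.0], 0.81)]
sanding_block [([491.0, -203.0, 6.0], 0.66), ([771.0, -64.0, 1.0], 0.58)]
pics/y2_scene.png (560, 700, 3) (175, 130)
```

View pics/y2_scene.png

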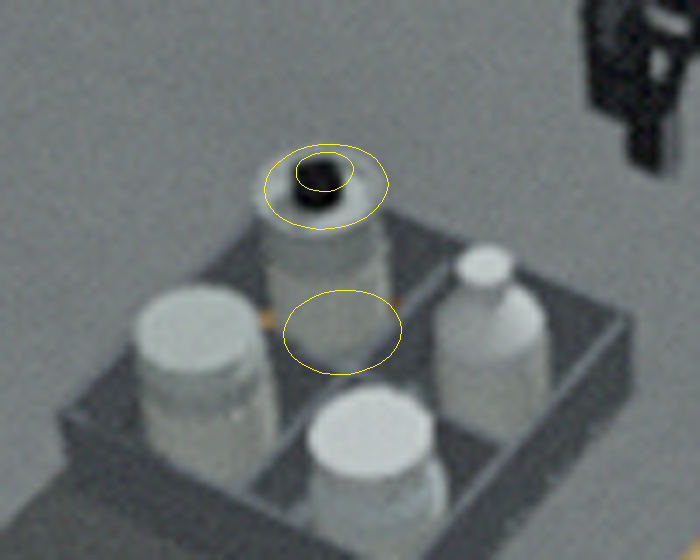

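View pics/yf_top.png

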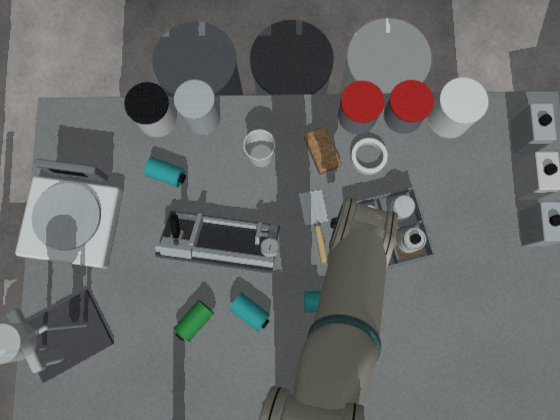

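```bash
python3 -c "
from cell import ctrl
print(ctrl.finish_job())"
```

```text
the job is handed in; nothing more can be done
None
```

The job is handed in at about 37 s of the 64 s allowed. The controller gives no verdict, so the results below rest on my own checks.

**What I did**
- **Measuring:** I slid the jaw shut by its handle until the handle force was about 15 N and held it there for more than 0.5 s. The force and the pictures put the anvil at about 4.5 to 6.5 mm pressed back. The gripper held only the handle and did not touch the tin.
- **Opening the jaw:** I drew the jaw back to about its fully open end. The handle then measured y ≈ 315 mm, which means a travel of about 0 to 3 mm.
- **Moving the tin:** The moves allow no tilting of the tool, so the tin came out of the caliper still leaning 30°. I lowered it onto the card pad in the grip, then turned it upright in the cell by pushing its foot against the divider. After that I moved it towards the middle, set it down and released it.

**Last checks**
- **Tin position:** It stands upright in the picture. The networks place its underside at (512, −285 to −291, about 7) mm, and I estimate the pad's centre at (512, −293) mm, with an error of up to 5 mm.
- **Other things:** The jar, can, spatula, tape roll and mixing cup read within a few mm of where they started, and the arm is clear. In the last views the network did not report the bottle and gave the sanding block only doubtful hits. In the last pictures the bottle and the sanding block look unmoved.
- **Disagreements:** The two cameras differ by 3 to 6 mm around the crate. This looks like lens distortion in the top view, and it is well inside the 25 mm allowed. While I was turning the tin upright it slipped a few mm in the pads, and the wrist force peaked at about 26 N in the readings.

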